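# Put the spacer rings away and wind the dust cover shut

### The job

Put all the loose aluminium spacer rings, flat, over the post of the ring locker. Then take the hand crank from its cork pad, push it down onto the square winder shaft and wind it clockwise (seen from above), about three full circles, until the steel dust cover has fully shut over the rings; move the cover only with the crank. Last, lift the crank off and lay it back flat on its cork pad, knob up, and leave the other things on the shelf where they are.

Things in the scene. Friction and masses are not known exactly. Their poses are not given: they have to be found in the camera images.
- ring1_mid (a point): one of 2 to 4 loose plain aluminium spacer rings (some may be absent): outer diameter 46 mm, bore 25 mm, 16 mm high, 50 to 100 g, lying flat on the mat; this point is its centre, 8 mm above its underside; z is the ring's axis
- ring2_mid (a point): one of 2 to 4 loose plain aluminium spacer rings (some may be absent): outer diameter 46 mm, bore 25 mm, 16 mm high, 50 to 100 g, lying flat on the mat; this point is its centre, 8 mm above its underside; z is the ring's axis
- ring3_mid (a point): one of 2 to 4 loose plain aluminium spacer rings (some may be absent): outer diameter 46 mm, bore 25 mm, 16 mm high, 50 to 100 g, lying flat on the mat; this point is its centre, 8 mm above its underside; z is the ring's axis
- ring4_mid (a point): one of 2 to 4 loose plain aluminium spacer rings (some may be absent): outer diameter 46 mm, bore 25 mm, 16 mm high, 50 to 100 g, lying flat on the mat; this point is its centre, 8 mm above its underside; z is the ring's axis
- stand: the fixed ring locker, on a grey base plate 200 x 490 x 6 mm; origin on the mat midway between post and winder shaft, which are 160 mm apart along its y axis (post at +y, parked cover beyond it, drive box 80 x 80 mm at -y). Two aluminium rails run along y at 90 mm either side, 12 mm wide, tops 80 mm above the mat, on thin legs at the corners
- post_foot (a point): foot of the locker's upright round steel post, on its axis, at the top of the base plate. Post diameter 20 mm, 68 mm tall above this point, its last 10 mm tapering to 10 mm; four rings stack 64 mm high on it, and a ring let go round the post slides down by itself (2.5 mm play all round). z up, axes as the locker's
- post_top (a point): tip of that post, on its axis
- shaft_foot (a point): foot of the square winder shaft, on its vertical axis, at the top of the 44 mm round shoulder (92 mm above the mat) on the drive box. The shaft is 16 mm square and stands 26 mm above this point, its last 6 mm tapering to 11.6 mm square. z up; x and y are square to the shaft's flat faces and turn with the shaft
- winder (a joint): turn of the square shaft in rad, growing clockwise seen from above: 0 = cover fully open, 20.0 = end stop, cover fully shut; starts between 0 and 0.8. It takes about 0.1 N m (1.5 N at the crank knob) and stays where it is left. The cover moves 9.1 mm per rad
- cover: steel dust cover, 192 x 160 x 4 mm plate on the locker's two rails, running on them 80 to 85 mm above the mat, driven by the winder from its parked place beside the post (182 mm off in the locker's +y) to centred over the post; origin at the centre of its underside
- crank_hub (a point): hand crank, flat underneath, knob up: the centre of the hub, 15 mm above the crank's flat underside. The hub is a steel block 34 x 34 mm, 30 mm high, with an 18 mm square hole right through it from top to bottom (fits the 16 mm shaft in any of four quarter turns, 1 mm play each side). x points along the arm to the knob, z up. The hub can be gripped across its y faces, which the arm leaves free
- crank_foot (a point): hand crank, flat underneath, knob up: the middle of the hub's square hole at the flat underside of the crank, 15 mm below the hub's centre; axes as the hub's. The crank weighs 0.26 to 0.37 kg; its arm, 16 mm wide and 12 mm high, joins hub and knob along the bottom
- crank_knob (a point): hand crank, flat underneath, knob up: the centre of the upright round knob: 22 mm diameter, from 13 to 53 mm above the crank's underside, its axis 70 mm from the hub's axis; it spins freely on its pin, so it can be held with the gripper's heading unchanged while winding
- pad_top (a point): centre of the top face of the crank's cork pad, 130 mm (x) by 180 mm (y), 4 mm thick, fixed on the mat
- backing_plate: bystander: red polishing backing plate, disc 125 mm across, 24 mm high; origin under its centre
- clay_case: bystander: blue plastic clay bar case, 104 x 74 x 36 mm; origin under its centre
- dish: bystander: white ceramic dish, 110 mm across, 28 mm high; origin under its centre
- valve_caps: bystander: pair of chrome tyre valve caps on an 18 x 40 mm strip, 21 mm high; origin under its centre
There are look-alikes about, which are no part of the job. Of the things that look like the part that bears crank_hub, take the one that is nearest to the robot's base at the start. What is shaped like the part that bears ring2_mid but turquoise is not meant.

How it is judged (in metres and radians):
On the way, in this order (a step that is already met when the one before it is completed fails the run):
1. all the rings that are present lie flat over the post, below its tapered tip (horizontal distance between each of ring1_mid, ring2_mid, ring3_mid, ring4_mid and post_foot below 0.006 m and z of ring1_mid in the frame of post_foot between 0 and 0.062 m and angle between each of ring1_mid, ring2_mid, ring3_mid, ring4_mid's own z axis and vertical below 0.15 rad and z of ring2_mid in the frame of post_foot between 0 and 0.062 m and z of ring3_mid in the frame of post_foot between 0 and 0.062 m and z of ring4_mid in the frame of post_foot between 0 and 0.062 m), for 0.2 s.
2. the crank is pushed fully down on the square shaft (horizontal distance between crank_foot and shaft_foot below 0.006 m and z of crank_foot in the frame of shaft_foot between -0.005 and 0.007 m and angle between crank_foot's own z axis and vertical below 0.2 rad), for 0.2 s.
3. the crank, seated on the shaft, has wound it past the first full circle (all of step 2 and value of joint winder above 7.2 rad).
4. the crank, seated on the shaft, has wound the cover shut (all of step 2 and value of joint winder above 19.2 rad), for 0.1 s.
At the end, for the whole second after the job is handed in: Every ring present lies flat over the post (centre within 6 mm of the post's axis, below the tapered tip), the winder reads over 19.1 rad (cover within 9 mm of fully shut), and the crank lies flat (within 0.1 rad and 6 mm) with knob up, hub centre and knob centre over the cork pad (all of step 1 and value of joint winder above 19.1 rad and x of crank_hub in the frame of pad_top between -0.066 and 0.066 m and y of crank_hub in the frame of pad_top between -0.091 and 0.091 m and x of crank_knob in the frame of pad_top between -0.066 and 0.066 m and y of crank_knob in the frame of pad_top between -0.091 and 0.091 m and z of crank_foot in the frame of pad_top below 0.006 m and angle between crank_foot's own z axis and vertical below 0.1 rad); the robot touches nothing.
It fails at once if the backing plate is moved more than 30 mm (distance of backing_plate from where it was at the start of the episode above 0.03 m).
It fails at once if the clay bar case is moved more than 30 mm (distance of clay_case from where it was at the start of the episode above 0.03 m).
It fails at once if the dish is moved more than 30 mm (distance of dish from where it was at the start of the episode above 0.03 m).
It fails at once if the valve cap pair is moved more than 30 mm (distance of valve_caps from where it was at the start of the episode above 0.03 m).
It fails at once if the fingers push the cover itself (more than 8 N) (contact force between the fingers and cover above 8 N).
Of ring1, ring2, ring3, ring4 only 2 to 4 are there at a start; the rules pass over those that are not, and their reading is None.
At some moment in a run one of ring1, ring2, ring3, ring4 may be knocked a few centimetres aside while the robot is not near it.
Once in a run the grip may slacken for a moment while it holds something.
It also fails if it takes over 210 s, if anything falls off the work surface, if the arm or the gripper's body presses on something with over 40 N, if the wrist force passes 120 N, or if a joint passes its speed limit or range.

### The arm

A 6-joint arm with a two-finger parallel gripper is mounted at the origin on the work surface. World frame = base frame: x ahead of the robot, y to its left, z up, the work surface at z = 0. Lengths are in mm, angles in rad, forces in N, time in s.
With the tool pointing down it reaches from about 350 to 975 mm from the base axis. Payload 7.1 kg.
Tool frame: the origin (TCP) lies between the finger pads; the fingertips stand 8 mm ahead of it and the grasp point (between the pads) lies 11 mm behind it (ctrl.tips_ahead is the distance from the TCP to the fingertips, in mm); y points along the fingers, z is the direction in which the jaws open and shut, and the axes are right-handed (so a half turn about y gives the same grasp; the last joint's range is limited). The gripper opens to 88 mm and grips with 3 to 60 N. Pads are 20 mm wide; open, the fingers measure 115 mm over their backs; the gripper's body (75 mm by 178 mm) begins 61 mm behind the grasp point.
Start: joints at [1.111, 0.423, 1.63, -0, 1.089, -0.019], TCP at [266.632, 565.254, 230.675] pointing down, gripper open.
Joint ranges: [-3, 3], [-0.9, 2.11], [0.09, 2.58], [-1.31, 4.45], [0.11, 2.69], [-2.54, 2.54]. Speed limits (rad/s): [2.39, 2.39, 3.01, 3.14, 3.14, 3.14].

### API

Orientations are given as a rotation vector (axis times angle).
In Python, from workcell import ctrl gives the robot as it stands.
- The arm moves only by the shell command python3 -m creep 'ROWS'. ROWS is JSON, a list of rows, each an object of numbers: "tx", "ty", "tz": the shift along the world's x, y, z in mm; "rx", "ry", "rz": the turn, a rotation vector about the world's x, y, z in rad; "fingers": the closure in counts, from 0 (fully open) to 255 (shut). A call has 1 to 10 rows; each row is the pose to reach, as a shift and turn from the pose commanded when the call began; what a row does not reach only later rows make up. A row lasts 1/8 s, in which the tool goes at most 62.5 mm and 10.7 degrees, less where a joint would pass 70% of its speed; a pose out of reach is approached as far as the arm can. A call with a gripper value outside its range is refused whole. The fingers move at their own pace and stop on an object; the grip force is fixed at half the most. Time passes only in rows, so rows that repeat a pose let the fingers close. It gives the time, the measured TCP pose, the force and the opening at its end, in the units of the state.
- ctrl.get_obs(): the state, without advancing time (a new reading comes with each control period).
- ctrl.get_image(name): name is "scene" or "top" or "wrist"; returns a dict with "pixels" (480x640x3 uint8, blue, green, red), "intrinsics" (3x3 intrinsics, pixels), "rvec" (rotation vector, rad) and "tvec" (3), from world to camera coordinates, as OpenCV has them. Camera axes: x right, y down, z forward; pixel columns grow to the right and rows downward; lengths in mm; the calibration is good to about 2 mm. A picture is of the moment at which its call begins. There is no depth.
- ctrl.close_job(): hands the job in, once; it reports no verdict.
The state is a dict: "t": time; "qpos": joint angles; "qvel": joint speeds; "joint_torque": joint torques, N m; "ee_pos": TCP position; "orientation": TCP orientation; "ft_force": force on the tool from outside, world axes, zero at the start; "moment": the same for the moment, N m; "width": finger opening in mm.
Only numpy, scipy, OpenCV 4.12 (cv2) and the standard library are available. Lean on these libraries where they do the work, as an engineer would, in place of code of your own. Each camera call takes 0.05 s, during which the arm holds its last target.

## Working session

There is one attempt and no reset: what is moved stays moved. The work goes in short steps, Python scripts to look and compute and a shell command to move; the robot and the scene stay as the last step left them, time stands still between calls to the robot, and variables do not carry over. Pictures are saved under pics/ and viewed, and the job is handed in when it is done.

```bash
ls; mkdir -p pics; python3 - <<'E'
from workcell import ctrl
import cv2
print(ctrl.get_obs())
for n in ["scene","top","wrist"]:
    im=ctrl.get_image(n); cv2.imwrite(f"pics/{n}0.png",im["pixels"]); print(n,im["intrinsics"],im["rvec"],im["tvec"])
print(ctrl.tips_ahead)
E
```

```text
pics
{'t': 0.0, 'qpos': array([ 1.11097251e+00,  4.23826177e-01,  1.63067265e+00,  2.49174945e-05,
        1.08860918e+00, -1.90024820e-02]), 'qvel': array([-0.00028948, -0.00057378,  0.00119372, -0.00145344, -0.00014544,
       -0.00147822]), 'joint_torque': array([-1.04837833e-03, -5.44618750e+01, -2.73665911e+01,  6.42639748e-02,
        2.28915538e-02, -9.56935173e-05]), 'ee_pos': array([266.40965832, 564.78154101, 229.91766616]), 'orientation': array([-1.54447944,  0.34609224, -0.34549001]), 'ft_force': array([-0.31326565, -0.11975476,  0.01455157]), 'moment': array([0.00527888, 0.06630318, 0.04877539]), 'width': 87.69486714799592}
scene [[436.69913154   0.         317.82170274]
 [  0.         436.69913154 240.54978939]
 [  0.           0.           1.        ]] [ 2.16096352  0.83736733 -0.37223379] [-378.50556503 -231.74549308 1511.62055326]
top [[441.29703601   0.         318.8402079 ]
 [  0.         441.29703601 241.08904009]
 [  0.           0.           1.        ]] [ 2.09975698 -2.14739265  0.19349137] [ -41.85716074  598.79604917 1102.64349179]
wrist [[425.76963796   0.         318.88947452]
 [  0.         425.76963796 233.92587199]
 [  0.           0.           1.        ]] [-2.46314968 -1.56151292 -0.1997861 ] [-624.08367717  -31.64202233  389.83981789]
8.0
```

View pics/scene0.png

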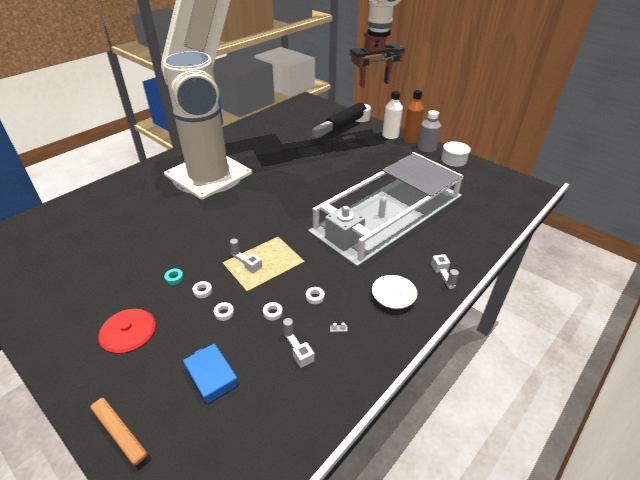

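View pics/top0.png

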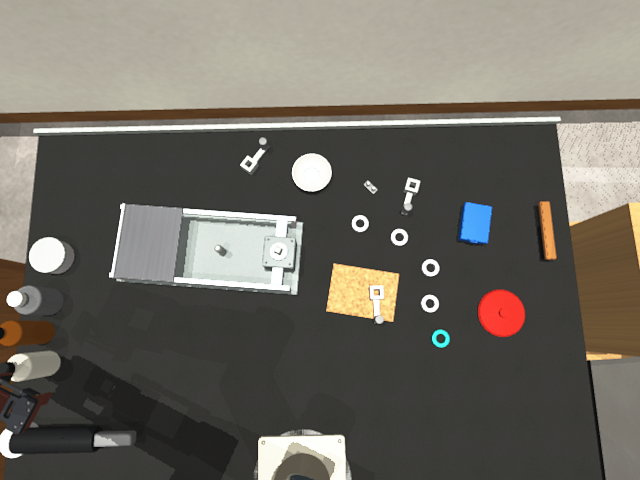

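View pics/wrist0.png

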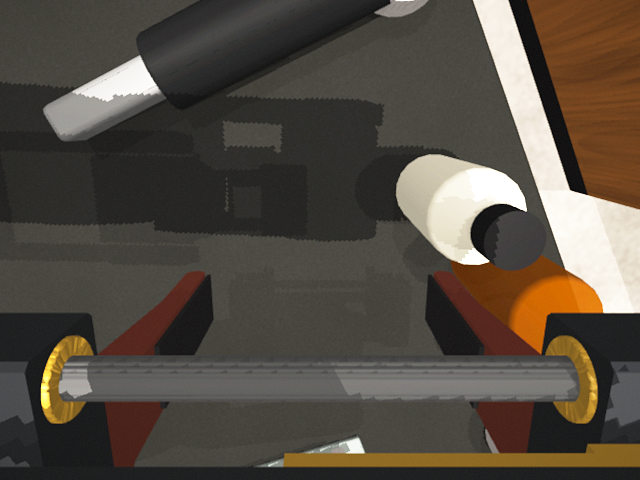

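The images show four silver rings (top-view pixels (360,224), (399,237), (430,268) and (430,303)), plus a turquoise decoy at (441,339). The crank on the cork pad has its hub at (376,293). The locker's post is at (221,250) and its shaft at (279,251). I'll measure these next.

```bash
cat > h.py <<'E'
import numpy as np, cv2
from workcell import ctrl
def cam(n,save=None):
    im=ctrl.get_image(n)
    if save: cv2.imwrite(f"pics/{save}.png",im["pixels"])
    R,_=cv2.Rodrigues(np.array(im["rvec"],float)); return dict(p=im["pixels"],K=np.array(im["intrinsics"]),R=R,t=np.array(im["tvec"],float).ravel())
def ray(c,uv):
    d=c["R"].T@np.linalg.inv(c["K"])@np.array([uv[0],uv[1],1.0]); o=-c["R"].T@c["t"]; return o,d/np.linalg.norm(d)
def onz(c,uv,z):
    o,d=ray(c,uv); return o+d*(z-o[2])/d[2]
def proj(c,P):
    q=c["K"]@(c["R"]@np.array(P,float)+c["t"]); return q[:2]/q[2]
def tri(c1,u1,c2,u2):
    o1,d1=ray(c1,u1);o2,d2=ray(c2,u2)
    s,*_=np.linalg.lstsq(np.stack([d1,-d2],1),o2-o1,rcond=None)
    a=o1+s[0]*d1;b=o2+s[1]*d2; return (a+b)/2,np.linalg.norm(a-b)
def holes(c,thr=140,minA=20,maxA=3000):
    g=cv2.cvtColor(c["p"],cv2.COLOR_BGR2GRAY); hsv=cv2.cvtColor(c["p"],cv2.COLOR_BGR2HSV)
    m=((g>thr)&(hsv[...,1]<60)).astype(np.uint8)
    cs,hi=cv2.findContours(m,cv2.RETR_CCOMP,cv2.CHAIN_APPROX_NONE)
    out=[]
    for i,k in enumerate(cs):
        if hi[0][i][3]>=0 and minA<cv2.contourArea(k)<maxA:
            M=cv2.moments(k); par=cs[hi[0][i][3]]
            out.append((M['m10']/M['m00'],M['m01']/M['m00'],M['m00'],cv2.contourArea(par),cv2.boundingRect(par)))
    return out
E
python3 - <<'E'
from h import *
c=cam("top"); s=cam("scene")
for n,cc in (("top",c),("scene",s)):
    print(n,"cam pos",-cc["R"].T@cc["t"])
    for h in holes(cc): print(np.round(h[:4],1),h[4],"z16:",np.round(onz(cc,h[:2],16),1))
for nm,uv,z in (("shaft",(279,251),118),("posttip",(219,248),74)): print(nm,onz(c,uv,z))
# pad
hsv=cv2.cvtColor(c["p"],cv2.COLOR_BGR2HSV); m=cv2.inRange(hsv,(8,60,100),(30,255,255)); m=cv2.morphologyEx(m,cv2.MORPH_CLOSE,np.ones((5,5)))
cs,_=cv2.findContours(m,cv2.RETR_EXTERNAL,cv2.CHAIN_APPROX_NONE)
for k in cs:
    if cv2.contourArea(k)>800:
        print(cv2.contourArea(k),cv2.boundingRect(k)); b=cv2.boxPoints(cv2.minAreaRect(k)); print([np.round(onz(c,p,4)[:2],1).tolist() for p in b])
for nm,x0,y0,x1,y1,f in (("locker",100,190,310,310,3.8),("pad",320,190,450,360,3.4)):
    cv2.imwrite(f"pics/{nm}1.png",cv2.resize(c["p"][y0:y1,x0:x1],None,fx=f,fy=f,interpolation=cv2.INTER_CUBIC))
cv2.imwrite("pics/slock1.png",cv2.resize(s["p"][140:270,300:480],None,fx=4.4,fy=4.4,interpolation=cv2.INTER_CUBIC))
E
```

```text
top cam pos [ 385.56113694  -55.82505632 1193.46452531]
[ 310.2  434.9   25.5 2694.5] (258, 430, 93, 50) z16: [110.9 -22.6  16. ]
[429.5 303.   70.  230. ] (421, 294, 18, 19) z16: [ 431.9 -344.    16. ]
[376.5 291.8  43.  309.5] (369, 285, 15, 39) z16: [ 464.7 -205.4   16. ]
[430.4 267.4  65.5 221.5] (422, 259, 18, 18) z16: [ 526.5 -352.7   16. ]
[399.  236.7  63.5 211.5] (391, 229, 17, 17) z16: [ 612.2 -273.2   16. ]
[359.7 222.9  60.5 208. ] (352, 215, 17, 17) z16: [ 653. -168.   16.]
[  267.7   268.1    41.5 12389.5] (109, 203, 194, 92) z16: [534.3  83.7  16. ]
[  221.9   251.1    66.5 12389.5] (109, 203, 194, 92) z16: [583.4 207.6  16. ]
[  291.4   261.6   161.5 12389.5] (109, 203, 194, 92) z16: [550.6  19.8  16. ]
[  119.5   242.     53.  12389.5] (109, 203, 194, 92) z16: [614.9 486.6  16. ]
[  124.5   211.     27.  12389.5] (109, 203, 194, 92) z16: [701.5 478.1  16. ]
[412.5 184.6  36.  148. ] (405, 177, 16, 16) z16: [ 758.7 -318.8   16. ]
[248.1 163.2  35.  216.5] (240, 148, 25, 24) z16: [831.9 138.5  16. ]
scene cam pos [1143.68524095 -705.36910252  822.44004779]
[304.4 350.9
[... 618 characters left out ...]
 156, 113) z16: [549.1  44.9  16. ]
[ 379.7  210.6   26.  8943. ] (308, 152, 156, 113) z16: [573.  212.2  16. ]
[ 418.6  215.2  689.  8943. ] (308, 152, 156, 113) z16: [673.1 273.2  16. ]
[ 452.8  186.9   39.5 8943. ] (308, 152, 156, 113) z16: [673.3 479.   16. ]
[ 382.5  191.8 1580.  8943. ] (308, 152, 156, 113) z16: [520.4 299.6  16. ]
[ 196.4   95.7 1263.  4538. ] (161, 0, 69, 118) z16: [-541.2  346.    16. ]
shaft [563.36081806  43.61036573 118.        ]
posttip [581.98106325 202.20082477  74.        ]
2916.5 (326, 263, 74, 59)
[[417.5, -68.0], [547.5, -92.2], [514.0, -274.4], [385.3, -246.7]]
8857.5 (569, 202, 71, 159)
[[701.9, -753.0], [697.4, -946.9], [273.5, -881.3], [277.4, -699.6]]
```

View pics/locker1.png

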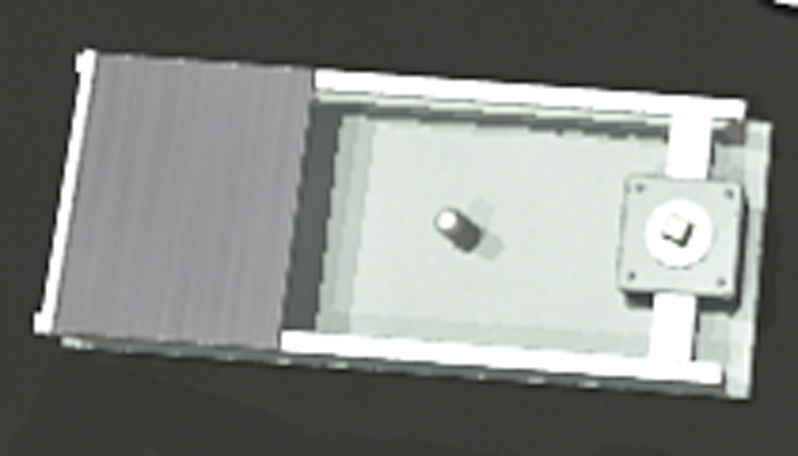

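View pics/pad1.png

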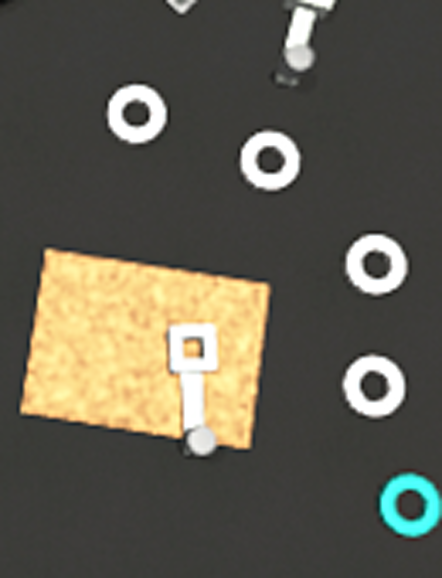

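View pics/slock1.png

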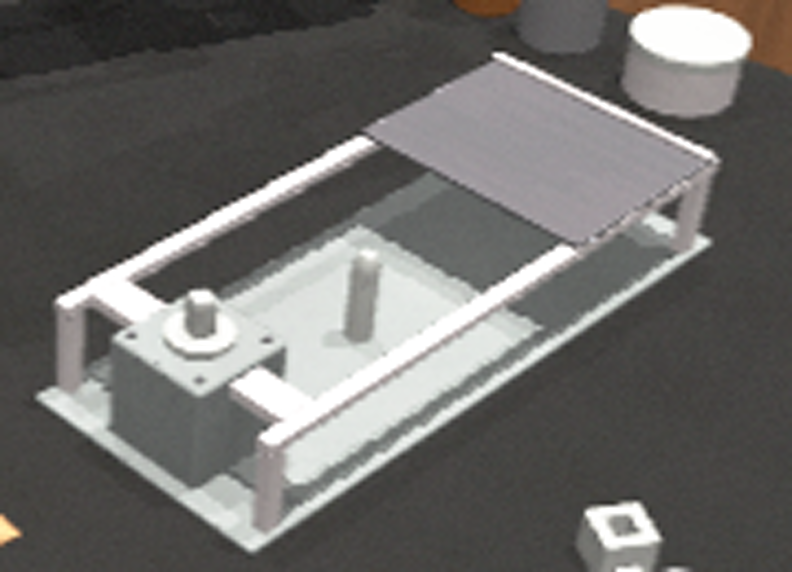

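```bash
python3 - <<'E'
from h import *
from scipy.spatial.transform import Rotation as Rn
c=cam("top"); s=cam("scene")
T=[onz(c,h[:2],8) for h in holes(c)]; S=[onz(s,h[:2],8) for h in holes(s)]
for a in T:
    for b in S:
        if np.hypot(*(a-b)[:2])<10: print("ring",np.round(a,1),np.round(b,1),np.round((a+b)/2,1))
print("post",tri(c,(216.8,247.1),s,(383.9,198.6)))
print("shaft",tri(c,(278.4,249.7),s,(346.1,207)))
o=ctrl.get_obs(); R=Rn.from_rotvec(o["orientation"]).as_matrix(); print(np.round(R,3))
w=cam("wrist"); P=-w["R"].T@w["t"]; print("wristcam",P, R.T@(P-o["ee_pos"]), np.round(w["R"]@R,3))
E
```

```text
ring [ 432.2 -345.9    8. ] [ 430.3 -345.8    8. ] [ 431.3 -345.9    8. ]
ring [ 527.5 -354.7    8. ] [ 525.4 -353.9    8. ] [ 526.4 -354.3    8. ]
ring [ 613.6 -274.9    8. ] [ 611.5 -273.8    8. ] [ 612.6 -274.4    8. ]
ring [ 654.8 -168.8    8. ] [ 652.  -168.4    8. ] [ 653.4 -168.6    8. ]
post (array([585.04489197, 208.82234483,  68.65851754]), np.float64(0.983496073462216))
shaft (array([568.03665961,  46.43411404, 117.80342083]), np.float64(3.746991383166551))
[[ 0.904 -0.     0.427]
 [-0.427 -0.     0.904]
 [-0.    -1.    -0.   ]]
wristcam [204.69023391 594.52912427 384.35517001] [-6.85155544e+01 -1.53822547e+02  1.10080903e-01] [[ 0.     0.001  1.   ]
 [ 0.967 -0.255 -0.   ]
 [ 0.255  0.967 -0.001]]
```

```bash
python3 -m creep '[{"tx":319,"ty":-356,"tz":40,"rz":-1.234},{"tx":319,"ty":-356,"tz":40,"rz":-1.234},{"tx":319,"ty":-356,"tz":40,"rz":-1.234},{"tx":319,"ty":-356,"tz":40,"rz":-1.234},{"tx":319,"ty":-356,"tz":40,"rz":-1.234},{"tx":319,"ty":-356,"tz":40,"rz":-1.234},{"tx":319,"ty":-356,"tz":40,"rz":-1.234},{"tx":319,"ty":-356,"tz":40,"rz":-1.234},{"tx":319,"ty":-356,"tz":40,"rz":-1.234},{"tx":319,"ty":-356,"tz":40,"rz":-1.234}]'; python3 - <<'E'
from h import *
w=cam("wrist","w1"); print(-w["R"].T@w["t"])
for P in ((585,209,74),(585,209,6),(568,46,118),(568,46,92)): print(P,proj(w,P))
E
```

```text
[204.69962787 594.54817536 384.42178527]
(585, 209, 74) [134.56932823 642.64830329]
(585, 209, 6) [159.07102479 573.53767961]
(568, 46, 118) [-42.74837012 739.30094406]
(568, 46, 92) [-21.40177499 702.88487747]schema error: expected keys tx, ty, tz, rx, ry, rz, fingers
```

View pics/w1.png

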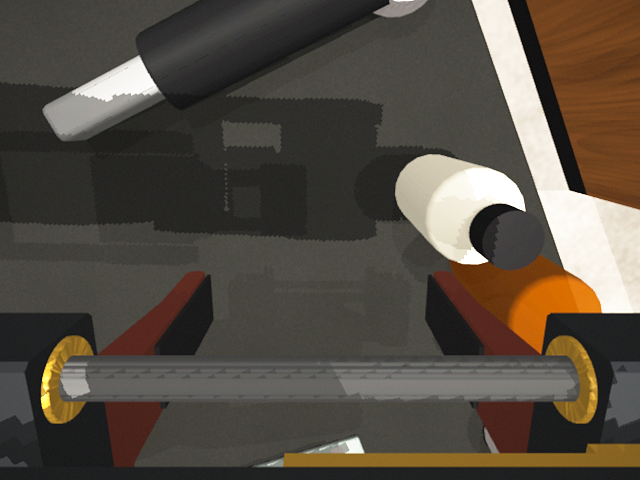

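The call was refused because every row needs all the keys. I'll resend it with full rows.

```bash
python3 -m creep '[{"tx":319,"ty":-356,"tz":40,"rx":0,"ry":0,"rz":-1.234,"fingers":70},{"tx":319,"ty":-356,"tz":40,"rx":0,"ry":0,"rz":-1.234,"fingers":70},{"tx":319,"ty":-356,"tz":40,"rx":0,"ry":0,"rz":-1.234,"fingers":70},{"tx":319,"ty":-356,"tz":40,"rx":0,"ry":0,"rz":-1.234,"fingers":70},{"tx":319,"ty":-356,"tz":40,"rx":0,"ry":0,"rz":-1.234,"fingers":70},{"tx":319,"ty":-356,"tz":40,"rx":0,"ry":0,"rz":-1.234,"fingers":70},{"tx":319,"ty":-356,"tz":40,"rx":0,"ry":0,"rz":-1.234,"fingers":70},{"tx":319,"ty":-356,"tz":40,"rx":0,"ry":0,"rz":-1.234,"fingers":70},{"tx":319,"ty":-356,"tz":40,"rx":0,"ry":0,"rz":-1.234,"fingers":70},{"tx":319,"ty":-356,"tz":40,"rx":0,"ry":0,"rz":-1.234,"fingers":70}]'; python3 - <<'E'
from h import *
w=cam("wrist","w2"); print(-w["R"].T@w["t"])
for P in ((585,209,74),(585,209,6),(568,46,118),(568,46,92)): print(P,proj(w,P))
E
```

```text
t: 1.7
ee_pos: [585.1, 209.5, 270.4]
orientation: [-1.159, 1.286, -1.285]
ft_force: [-0.1, 0.5, -1.1]
width: 63.5
[593.27254669 278.19516521 424.26626189]
(585, 209, 74) [318.14999025 207.61817849]
(585, 209, 6) [318.34124479 194.21282595]
(568, 46, 118) [318.20942164 410.65792928]
(568, 46, 92) [318.28655985 391.57499205]
```

View pics/w2.png

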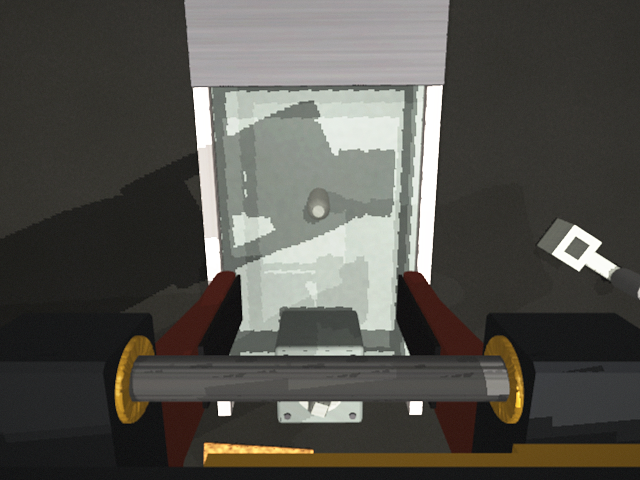

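```bash
python3 - <<'E'
import cv2
p=cv2.imread("pics/w2.png"); a=cv2.resize(p[180:230,285:350],None,fx=6,fy=6,interpolation=cv2.INTER_CUBIC); b=cv2.resize(p[395:430,270:370],None,fx=6,fy=6,interpolation=cv2.INTER_CUBIC)
cv2.imwrite("pics/z1.png",a);cv2.imwrite("pics/z2.png",b)
E
```

```text
(no output)
```

View pics/z1.png

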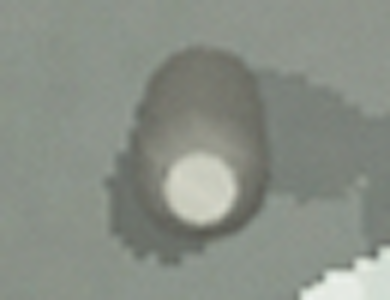

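View pics/z2.png

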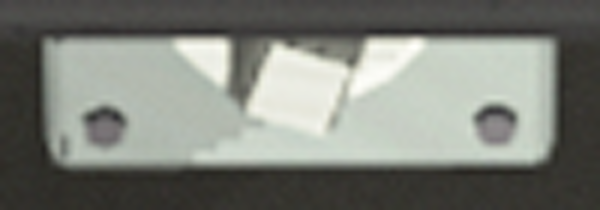

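```bash
python3 - <<'E'
from h import *
w=cam("wrist")
print("post",onz(w,(318.3,211.3),74)," shaft",onz(w,(319.5,409.7),118))
# shaft edge angle on z=118
a=onz(w,(270+278/6,395+45/6),118);b=onz(w,(270+350/6,395+68/6),118);d=onz(w,(270+325/6,395+137/6),118);e=onz(w,(270+247/6,395+118/6),118)
for u,v in((a,b),(b,d),(d,e),(e,a)): print(np.round((v-u)[:2],1),np.degrees(np.arctan2((v-u)[1],(v-u)[0])))
E
```

```text
post [584.50635976 206.31336016  74.        ]  shaft [569.03855825  47.23381379 118.        ]
[ 9.6 -4.7] -26.15248296617329
[ -4.6 -10.8] -113.00341667723545
[-10.5   4.2] 158.25424864443215
[ 5.5 11.3] 63.81029668075054
```

```bash
python3 -m creep '[{"tx":68,"ty":-378,"tz":-90,"rx":0,"ry":0,"rz":0,"fingers":70},{"tx":68,"ty":-378,"tz":-90,"rx":0,"ry":0,"rz":0,"fingers":70},{"tx":68,"ty":-378,"tz":-90,"rx":0,"ry":0,"rz":0,"fingers":70},{"tx":68,"ty":-378,"tz":-90,"rx":0,"ry":0,"rz":0,"fingers":70},{"tx":68,"ty":-378,"tz":-90,"rx":0,"ry":0,"rz":0,"fingers":70},{"tx":68,"ty":-378,"tz":-90,"rx":0,"ry":0,"rz":0,"fingers":70},{"tx":68,"ty":-378,"tz":-90,"rx":0,"ry":0,"rz":0,"fingers":70},{"tx":68,"ty":-378,"tz":-90,"rx":0,"ry":0,"rz":0,"fingers":70},{"tx":68,"ty":-378,"tz":-90,"rx":0,"ry":0,"rz":0,"fingers":70}]'; python3 - <<'E'
from h import *
w=cam("wrist","w3"); 
for h in holes(w,thr=110,minA=200,maxA=20000): print(np.round(h[:4],1),h[4],"z8:",np.round(onz(w,h[:2],8),1))
print(ctrl.get_obs()["ee_pos"])
E
```

```text
t: 2.92
ee_pos: [653.7, -166.6, 181.1]
orientation: [-1.159, 1.284, -1.284]
ft_force: [-0.9, 0.6, 0.3]
width: 63.5
[  74.6  292.4  510.5 2494. ] (8, 269, 95, 44) z8: [ 447.3 -212.6    8. ]
[ 319.2  217.4  856.5 2563.5] (290, 188, 59, 58) z8: [ 654.3 -170.3    8. ]
[ 653.77791922 -166.57548831  181.25133626]
```

View pics/w3.png

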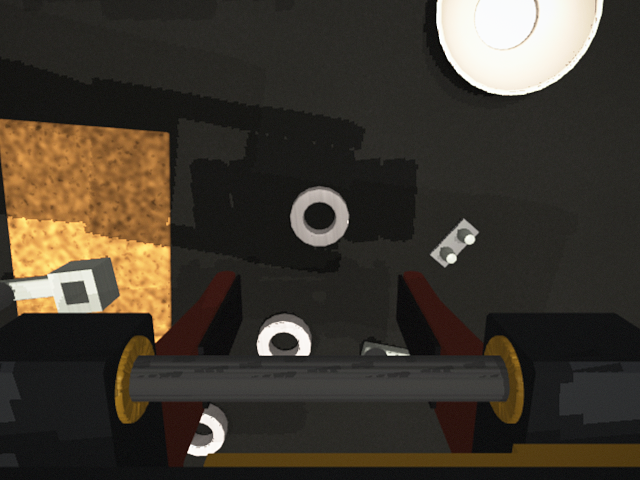

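```bash
python3 -m creep '[{"tx":0.5,"ty":-3,"tz":-60,"rx":0,"ry":0,"rz":0,"fingers":70},{"tx":0.5,"ty":-3,"tz":-120,"rx":0,"ry":0,"rz":0,"fingers":70},{"tx":0.5,"ty":-3,"tz":-155,"rx":0,"ry":0,"rz":0,"fingers":70},{"tx":0.5,"ty":-3,"tz":-170,"rx":0,"ry":0,"rz":0,"fingers":70},{"tx":0.5,"ty":-3,"tz":-170,"rx":0,"ry":0,"rz":0,"fingers":255},{"tx":0.5,"ty":-3,"tz":-170,"rx":0,"ry":0,"rz":0,"fingers":255},{"tx":0.5,"ty":-3,"tz":-170,"rx":0,"ry":0,"rz":0,"fingers":255},{"tx":0.5,"ty":-3,"tz":-170,"rx":0,"ry":0,"rz":0,"fingers":255}]'
```

```text
t: 3.98
ee_pos: [655.2, -171.7, 12.3]
orientation: [-1.157, 1.284, -1.287]
ft_force: [0.4, 2.6, 6.6]
width: 44.8
```

```bash
python3 -m creep '[{"tx":0,"ty":0,"tz":60,"rx":0,"ry":0,"rz":0,"fingers":255},{"tx":0,"ty":0,"tz":120,"rx":0,"ry":0,"rz":0,"fingers":255},{"tx":-10,"ty":50,"tz":150,"rx":0,"ry":0,"rz":0,"fingers":255},{"tx":-70,"ty":377,"tz":150,"rx":0,"ry":0,"rz":0,"fingers":255},{"tx":-70,"ty":377,"tz":150,"rx":0,"ry":0,"rz":0,"fingers":255},{"tx":-70,"ty":377,"tz":150,"rx":0,"ry":0,"rz":0,"fingers":255},{"tx":-70,"ty":377,"tz":150,"rx":0,"ry":0,"rz":0,"fingers":255},{"tx":-70,"ty":377,"tz":150,"rx":0,"ry":0,"rz":0,"fingers":255},{"tx":-70,"ty":377,"tz":150,"rx":0,"ry":0,"rz":0,"fingers":255},{"tx":-70,"ty":377,"tz":150,"rx":0,"ry":0,"rz":0,"fingers":255}]'; python3 - <<'E'
from h import *
w=cam("wrist","w4"); o=ctrl.get_obs(); e=o["ee_pos"]; print(e,o["width"])
for P in (e+[0,0,-3+8],(e+[0,0,-3-8]),(584.5,206.3,74)): print(proj(w,P))
E
```

```text
t: 5.22
ee_pos: [583.9, 205.9, 160.8]
orientation: [-1.159, 1.284, -1.284]
ft_force: [0.4, -0.1, -0.5]
width: 44.6
[584.16698079 204.66300158 160.71331687] 44.46799589076326
[317.75152294 312.89876852]
[317.85111689 296.20618287]
[318.43454545 242.44148029]
```

View pics/w4.png

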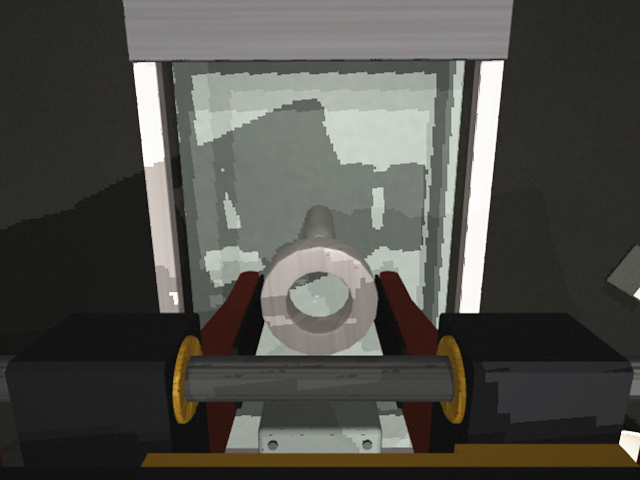

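```bash
python3 - <<'E'
from h import *
w=cam("wrist"); e=ctrl.get_obs()["ee_pos"]; print(e)
print(onz(w,(319,295.6),e[2]-4.3))
g=w["p"]; cv2.imwrite("pics/z3.png",cv2.resize(g[225:360,250:390],None,fx=5,fy=5))
E
```

```text
[584.33704606 203.92527304 160.64747842]
[585.2262686  206.49701029 156.34747842]
```

View pics/z3.png

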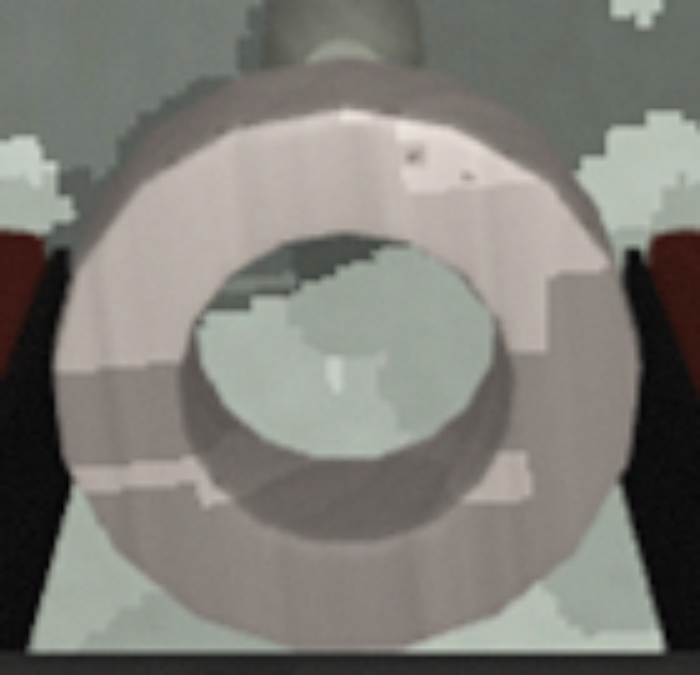

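```bash
python3 -m creep '[{"tx":-0.7,"ty":0,"tz":-50,"rx":0,"ry":0,"rz":0,"fingers":255},{"tx":-0.7,"ty":0,"tz":-70,"rx":0,"ry":0,"rz":0,"fingers":255},{"tx":-0.7,"ty":0,"tz":-85,"rx":0,"ry":0,"rz":0,"fingers":255},{"tx":-0.7,"ty":0,"tz":-92,"rx":0,"ry":0,"rz":0,"fingers":255},{"tx":-0.7,"ty":0,"tz":-92,"rx":0,"ry":0,"rz":0,"fingers":255}]'
```

```text
t: 5.95
ee_pos: [583.7, 205.1, 68.9]
orientation: [-1.158, 1.285, -1.286]
ft_force: [-0.3, -0.3, -1.5]
width: 44.7
```

No contact force, so the ring is round the post. I'll open, lift and check.

```bash
python3 -m creep '[{"tx":0,"ty":0,"tz":0,"rx":0,"ry":0,"rz":0,"fingers":70},{"tx":0,"ty":0,"tz":0,"rx":0,"ry":0,"rz":0,"fingers":70},{"tx":0,"ty":0,"tz":0,"rx":0,"ry":0,"rz":0,"fingers":70},{"tx":0,"ty":0,"tz":60,"rx":0,"ry":0,"rz":0,"fingers":70},{"tx":0,"ty":0,"tz":110,"rx":0,"ry":0,"rz":0,"fingers":70}]'; python3 - <<'E'
from h import *
w=cam("wrist","w5"); print(ctrl.get_obs()["ee_pos"]); print(proj(w,(584.5,206.3,74)))
c=cam("top")
for h in holes(c): 
  if h[3]<400: print(np.round(h[:2],1),np.round(onz(c,h[:2],8),1))
E
```

```text
t: 6.58
ee_pos: [583.4, 205.3, 180.1]
orientation: [-1.158, 1.286, -1.285]
ft_force: [-0.0, 0.6, -0.2]
width: 63.6
[586.91640323 206.50286456 187.28465554]
[319.29286258 233.08247164]
[429.6 303. ] [ 432.2 -346.1    8. ]
[376.5 291.7] [ 465.4 -206.4    8. ]
[430.3 267.4] [ 527.5 -354.5    8. ]
[399.  236.6] [ 613.9 -274.6    8. ]
[412.3 184.5] [ 761.4 -320.1    8. ]
[248.1 163.2] [835.1 139.8   8. ]
```

View pics/w5.png

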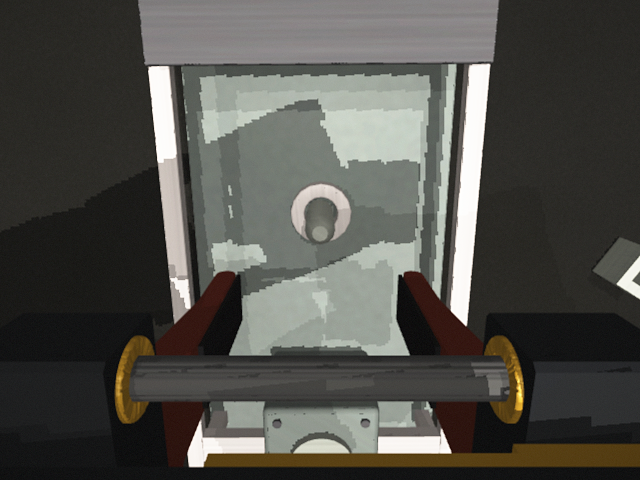

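```bash
python3 -m creep '[{"tx":30,"ty":-481,"tz":0,"rx":0,"ry":0,"rz":0,"fingers":70},{"tx":30,"ty":-481,"tz":0,"rx":0,"ry":0,"rz":0,"fingers":70},{"tx":30,"ty":-481,"tz":0,"rx":0,"ry":0,"rz":0,"fingers":70},{"tx":30,"ty":-481,"tz":0,"rx":0,"ry":0,"rz":0,"fingers":70},{"tx":30,"ty":-481,"tz":0,"rx":0,"ry":0,"rz":0,"fingers":70},{"tx":30,"ty":-481,"tz":0,"rx":0,"ry":0,"rz":0,"fingers":70},{"tx":30,"ty":-481,"tz":0,"rx":0,"ry":0,"rz":0,"fingers":70},{"tx":30,"ty":-481,"tz":0,"rx":0,"ry":0,"rz":0,"fingers":70},{"tx":30,"ty":-481,"tz":-50,"rx":0,"ry":0,"rz":0,"fingers":70},{"tx":30,"ty":-481,"tz":-80,"rx":0,"ry":0,"rz":0,"fingers":70}]'; python3 - <<'E'
from h import *
w=cam("wrist","w6"); print(ctrl.get_obs()["ee_pos"])
for h in holes(w,thr=110,minA=200,maxA=20000): print(np.round(h[:4],1),h[4],"z8:",np.round(onz(w,h[:2],8),1))
E
```

```text
t: 7.92
ee_pos: [612.0, -276.2, 96.0]
orientation: [-1.158, 1.289, -1.285]
ft_force: [0.1, 0.5, 0.7]
width: 63.9
[ 609.99171976 -274.79442822   92.21929356]
[ 320.4  239.2 1131.5 4891. ] (281, 200, 80, 80) z8: [ 613.7 -274.1    8. ]
```

View pics/w6.png

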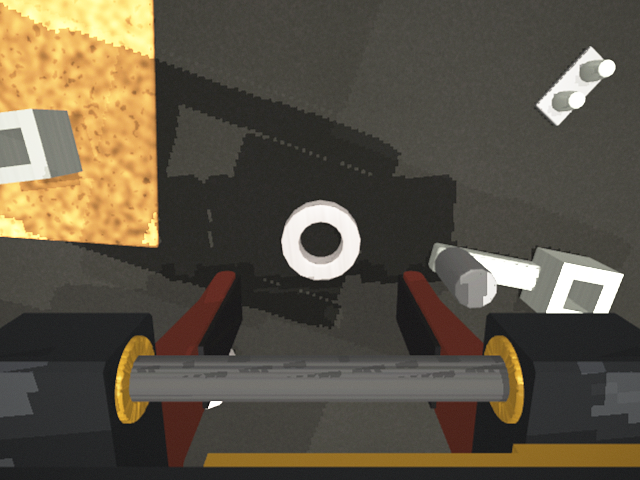

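```bash
python3 -m creep '[{"tx":0,"ty":0.5,"tz":-50,"rx":0,"ry":0,"rz":0,"fingers":70},{"tx":0,"ty":0.5,"tz":-80,"rx":0,"ry":0,"rz":0,"fingers":70},{"tx":0,"ty":0.5,"tz":-87,"rx":0,"ry":0,"rz":0,"fingers":70},{"tx":0,"ty":0.5,"tz":-87,"rx":0,"ry":0,"rz":0,"fingers":255},{"tx":0,"ty":0.5,"tz":-87,"rx":0,"ry":0,"rz":0,"fingers":255},{"tx":0,"ty":0.5,"tz":-87,"rx":0,"ry":0,"rz":0,"fingers":255},{"tx":0,"ty":0.5,"tz":-87,"rx":0,"ry":0,"rz":0,"fingers":255},{"tx":0,"ty":0.5,"tz":-25,"rx":0,"ry":0,"rz":0,"fingers":255},{"tx":0,"ty":0.5,"tz":37,"rx":0,"ry":0,"rz":0,"fingers":255},{"tx":0,"ty":0.5,"tz":60,"rx":0,"ry":0,"rz":0,"fingers":255}]'
```

```text
t: 9.22
ee_pos: [615.3, -276.1, 163.5]
orientation: [-1.156, 1.28, -1.29]
ft_force: [0.0, -0.0, -0.6]
width: 44.9
```

```bash
python3 -m creep '[{"tx":-29.7,"ty":481,"tz":2,"rx":0,"ry":0,"rz":0,"fingers":255},{"tx":-29.7,"ty":481,"tz":2,"rx":0,"ry":0,"rz":0,"fingers":255},{"tx":-29.7,"ty":481,"tz":2,"rx":0,"ry":0,"rz":0,"fingers":255},{"tx":-29.7,"ty":481,"tz":2,"rx":0,"ry":0,"rz":0,"fingers":255},{"tx":-29.7,"ty":481,"tz":2,"rx":0,"ry":0,"rz":0,"fingers":255},{"tx":-29.7,"ty":481,"tz":2,"rx":0,"ry":0,"rz":0,"fingers":255},{"tx":-29.7,"ty":481,"tz":2,"rx":0,"ry":0,"rz":0,"fingers":255},{"tx":-29.7,"ty":481,"tz":2,"rx":0,"ry":0,"rz":0,"fingers":255},{"tx":-29.7,"ty":481,"tz":2,"rx":0,"ry":0,"rz":0,"fingers":255},{"tx":-29.7,"ty":481,"tz":2,"rx":0,"ry":0,"rz":0,"fingers":255}]'; python3 - <<'E'
from h import *
w=cam("wrist","w7"); o=ctrl.get_obs(); e=o["ee_pos"]; print(e,o["width"])
for P in (e+[0,0,4],(e+[0,0,-12]),(584.5,206.3,74)): print(proj(w,P))
cv2.imwrite("pics/z4.png",cv2.resize(w["p"][200:370,220:420],None,fx=3.5,fy=3.5))
E
```

```text
t: 10.48
ee_pos: [583.5, 205.4, 160.7]
orientation: [-1.159, 1.285, -1.285]
ft_force: [-0.5, -0.2, -0.1]
width: 44.7
[583.64063432 204.80981263 160.7267126 ] 44.59890060009008
[317.31119675 310.33984906]
[317.46418876 293.93197331]
[319.11988854 241.57112062]
```

View pics/z4.png

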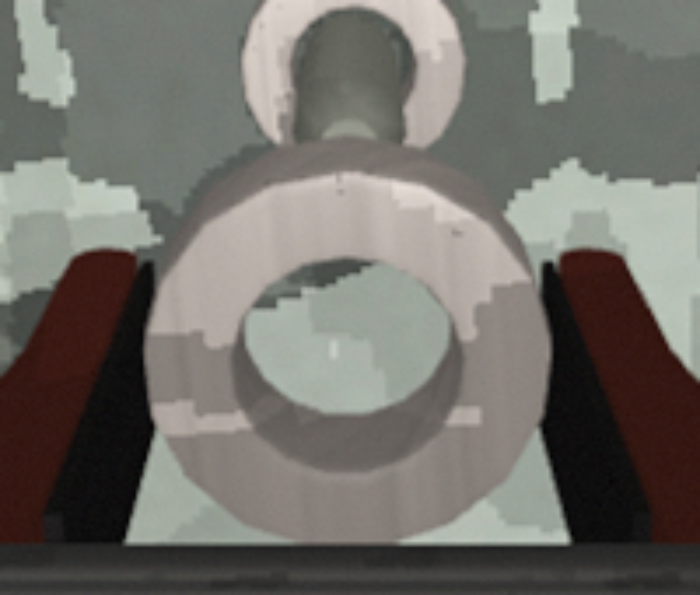

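```bash
python3 -m creep '[{"tx":0.2,"ty":0,"tz":-50,"rx":0,"ry":0,"rz":0,"fingers":255},{"tx":0.2,"ty":0,"tz":-70,"rx":0,"ry":0,"rz":0,"fingers":255},{"tx":0.2,"ty":0,"tz":-85,"rx":0,"ry":0,"rz":0,"fingers":255},{"tx":0.2,"ty":0,"tz":-92,"rx":0,"ry":0,"rz":0,"fingers":255},{"tx":0.2,"ty":0,"tz":-92,"rx":0,"ry":0,"rz":0,"fingers":70},{"tx":0.2,"ty":0,"tz":-92,"rx":0,"ry":0,"rz":0,"fingers":70},{"tx":0.2,"ty":0,"tz":-92,"rx":0,"ry":0,"rz":0,"fingers":70},{"tx":0.2,"ty":0,"tz":-30,"rx":0,"ry":0,"rz":0,"fingers":70},{"tx":0.2,"ty":0,"tz":20,"rx":0,"ry":0,"rz":0,"fingers":70}]'; python3 - <<'E'
from h import *
w=cam("wrist","w8"); print(ctrl.get_obs()["ee_pos"])
c=cam("top")
for h in holes(c): 
  if h[3]<400: print(np.round(h[:2],1),np.round(onz(c,h[:2],8),1))
E
```

```text
t: 11.65
ee_pos: [584.1, 205.9, 182.6]
orientation: [-1.158, 1.285, -1.285]
ft_force: [-0.3, 0.4, -0.5]
width: 63.6
[587.5695369  207.06202923 189.6911038 ]
[429.6 303. ] [ 432.2 -346.1    8. ]
[376.5 291.7] [ 465.4 -206.4    8. ]
[430.3 267.4] [ 527.5 -354.5    8. ]
[220.2 249.9] [588.2 214.    8. ]
[412.3 184.5] [ 761.4 -320.1    8. ]
[248.1 163.2] [835.1 139.8   8. ]
```

View pics/w8.png

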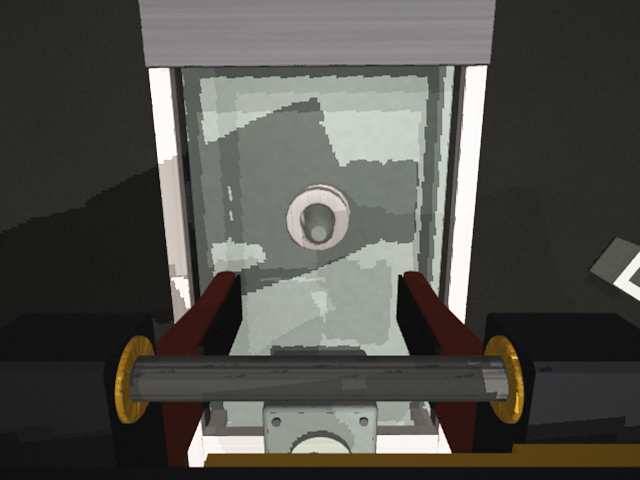

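```bash
python3 -m creep '[{"tx":-57,"ty":-561,"tz":0,"rx":0,"ry":0,"rz":0,"fingers":70},{"tx":-57,"ty":-561,"tz":0,"rx":0,"ry":0,"rz":0,"fingers":70},{"tx":-57,"ty":-561,"tz":0,"rx":0,"ry":0,"rz":0,"fingers":70},{"tx":-57,"ty":-561,"tz":0,"rx":0,"ry":0,"rz":0,"fingers":70},{"tx":-57,"ty":-561,"tz":0,"rx":0,"ry":0,"rz":0,"fingers":70},{"tx":-57,"ty":-561,"tz":0,"rx":0,"ry":0,"rz":0,"fingers":70},{"tx":-57,"ty":-561,"tz":0,"rx":0,"ry":0,"rz":0,"fingers":70},{"tx":-57,"ty":-561,"tz":0,"rx":0,"ry":0,"rz":0,"fingers":70},{"tx":-57,"ty":-561,"tz":-50,"rx":0,"ry":0,"rz":0,"fingers":70},{"tx":-57,"ty":-561,"tz":-82,"rx":0,"ry":0,"rz":0,"fingers":70}]'; python3 - <<'E'
from h import *
w=cam("wrist","w9"); print(ctrl.get_obs()["ee_pos"])
for h in holes(w,thr=110,minA=200,maxA=20000): print(np.round(h[:4],1),h[4],"z8:",np.round(onz(w,h[:2],8),1))
E
```

```text
t: 13.0
ee_pos: [526.9, -358.7, 98.3]
orientation: [-1.156, 1.285, -1.29]
ft_force: [0.8, 0.7, 0.3]
width: 64.0
[ 523.45020706 -356.75662346   91.85138908]
[ 157.5  235.9  942.  5189.5] (113, 197, 86, 80) z8: [ 433.  -345.2    8. ]
[ 318.1  232.2 1143.  4844.5] (279, 193, 79, 80) z8: [ 528.1 -353.2    8. ]
```

View pics/w9.png

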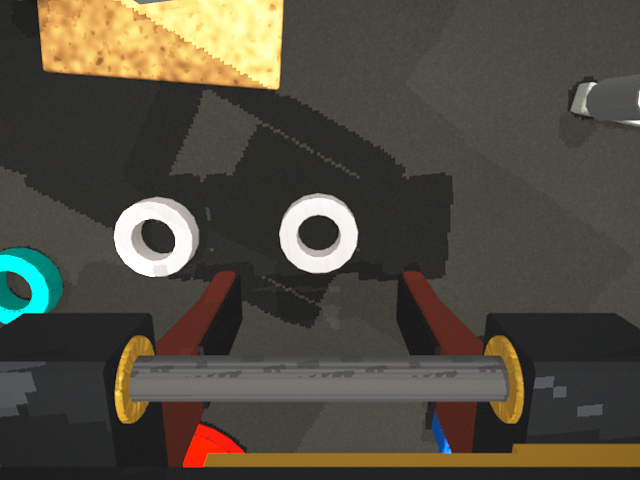

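```bash
python3 -m creep '[{"tx":0.5,"ty":1,"tz":-50,"rx":0,"ry":0,"rz":0,"fingers":70},{"tx":0.5,"ty":1,"tz":-80,"rx":0,"ry":0,"rz":0,"fingers":70},{"tx":0.5,"ty":1,"tz":-87,"rx":0,"ry":0,"rz":0,"fingers":70},{"tx":0.5,"ty":1,"tz":-87,"rx":0,"ry":0,"rz":0,"fingers":255},{"tx":0.5,"ty":1,"tz":-87,"rx":0,"ry":0,"rz":0,"fingers":255},{"tx":0.5,"ty":1,"tz":-87,"rx":0,"ry":0,"rz":0,"fingers":255},{"tx":0.5,"ty":1,"tz":-87,"rx":0,"ry":0,"rz":0,"fingers":255},{"tx":0.5,"ty":1,"tz":-25,"rx":0,"ry":0,"rz":0,"fingers":255},{"tx":0.5,"ty":1,"tz":37,"rx":0,"ry":0,"rz":0,"fingers":255},{"tx":0.5,"ty":1,"tz":62,"rx":0,"ry":0,"rz":0,"fingers":255}]'
```

```text
t: 14.3
ee_pos: [529.0, -355.4, 165.3]
orientation: [-1.157, 1.28, -1.29]
ft_force: [0.6, -0.5, -1.5]
width: 44.4
```

```bash
python3 -m creep '[{"tx":56.5,"ty":560,"tz":0,"rx":0,"ry":0,"rz":0,"fingers":255},{"tx":56.5,"ty":560,"tz":0,"rx":0,"ry":0,"rz":0,"fingers":255},{"tx":56.5,"ty":560,"tz":0,"rx":0,"ry":0,"rz":0,"fingers":255},{"tx":56.5,"ty":560,"tz":0,"rx":0,"ry":0,"rz":0,"fingers":255},{"tx":56.5,"ty":560,"tz":0,"rx":0,"ry":0,"rz":0,"fingers":255},{"tx":56.5,"ty":560,"tz":0,"rx":0,"ry":0,"rz":0,"fingers":255},{"tx":56.5,"ty":560,"tz":0,"rx":0,"ry":0,"rz":0,"fingers":255},{"tx":56.5,"ty":560,"tz":0,"rx":0,"ry":0,"rz":0,"fingers":255},{"tx":56.5,"ty":560,"tz":0,"rx":0,"ry":0,"rz":0,"fingers":255},{"tx":56.5,"ty":560,"tz":0,"rx":0,"ry":0,"rz":0,"fingers":255}]'; python3 - <<'E'
from h import *
w=cam("wrist","w10"); o=ctrl.get_obs(); e=o["ee_pos"]; print(e,o["width"])
for P in (e+[0,0,4],(e+[0,0,-12]),(584.5,206.3,74)): print(proj(w,P))
cv2.imwrite("pics/z5.png",cv2.resize(w["p"][200:370,220:420],None,fx=3.5,fy=3.5))
E
```

```text
t: 15.55
ee_pos: [584.1, 209.8, 161.2]
orientation: [-1.159, 1.281, -1.282]
ft_force: [0.6, 0.1, -1.3]
width: 45.2
[583.6629518  207.57263007 160.88786391] 44.75329245944116
[316.20676023 314.11179599]
[316.38871693 297.50404753]
[318.56718608 248.87511335]
```

View pics/z5.png

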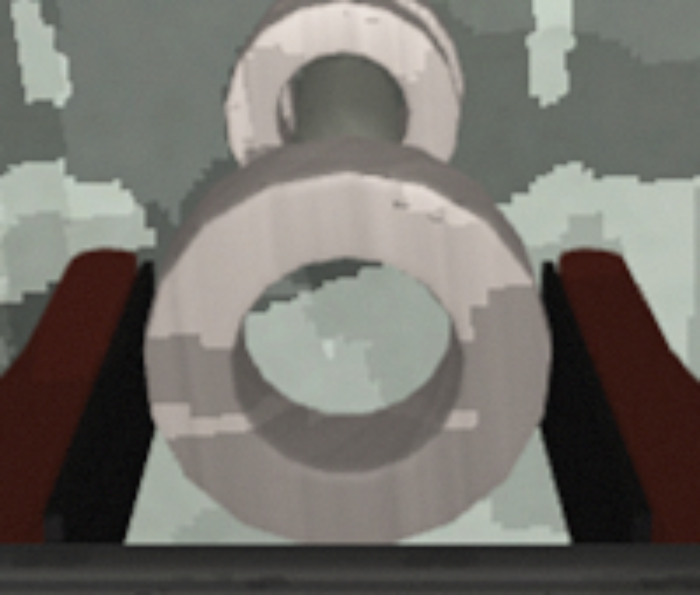

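```bash
python3 -m creep '[{"tx":0,"ty":0,"tz":-50,"rx":0,"ry":0,"rz":0,"fingers":255},{"tx":0,"ty":0,"tz":-70,"rx":0,"ry":0,"rz":0,"fingers":255},{"tx":0,"ty":0,"tz":-85,"rx":0,"ry":0,"rz":0,"fingers":255},{"tx":0,"ty":0,"tz":-92,"rx":0,"ry":0,"rz":0,"fingers":255},{"tx":0,"ty":0,"tz":-92,"rx":0,"ry":0,"rz":0,"fingers":70},{"tx":0,"ty":0,"tz":-92,"rx":0,"ry":0,"rz":0,"fingers":70},{"tx":0,"ty":0,"tz":-92,"rx":0,"ry":0,"rz":0,"fingers":70},{"tx":0,"ty":0,"tz":-30,"rx":0,"ry":0,"rz":0,"fingers":70},{"tx":0,"ty":0,"tz":20,"rx":0,"ry":0,"rz":0,"fingers":70}]'; python3 - <<'E'
from h import *
w=cam("wrist","w11"); print(ctrl.get_obs()["ee_pos"])
c=cam("top")
for h in holes(c): 
  if h[3]<400: print(np.round(h[:2],1),np.round(onz(c,h[:2],8),1))
E
```

```text
t: 16.73
ee_pos: [584.1, 205.9, 182.5]
orientation: [-1.158, 1.285, -1.285]
ft_force: [1.1, 1.1, 0.2]
width: 64.0
[587.55314763 207.09582871 189.67632879]
[429.6 303. ] [ 432.2 -346.1    8. ]
[376.5 291.7] [ 465.4 -206.4    8. ]
[219.1 249.2] [590.2 217.    8. ]
[412.3 184.5] [ 761.4 -320.1    8. ]
[248.1 163.2] [835.1 139.8   8. ]
```

View pics/w11.png

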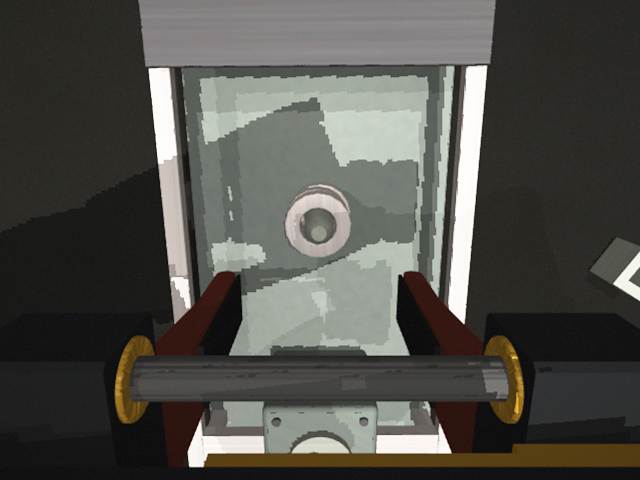

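```bash
python3 -m creep '[{"tx":-151.5,"ty":-551.5,"tz":0,"rx":0,"ry":0,"rz":0,"fingers":70},{"tx":-151.5,"ty":-551.5,"tz":0,"rx":0,"ry":0,"rz":0,"fingers":70},{"tx":-151.5,"ty":-551.5,"tz":0,"rx":0,"ry":0,"rz":0,"fingers":70},{"tx":-151.5,"ty":-551.5,"tz":0,"rx":0,"ry":0,"rz":0,"fingers":70},{"tx":-151.5,"ty":-551.5,"tz":0,"rx":0,"ry":0,"rz":0,"fingers":70},{"tx":-151.5,"ty":-551.5,"tz":0,"rx":0,"ry":0,"rz":0,"fingers":70},{"tx":-151.5,"ty":-551.5,"tz":0,"rx":0,"ry":0,"rz":0,"fingers":70},{"tx":-151.5,"ty":-551.5,"tz":0,"rx":0,"ry":0,"rz":0,"fingers":70},{"tx":-151.5,"ty":-551.5,"tz":-30,"rx":0,"ry":0,"rz":0,"fingers":70},{"tx":-151.5,"ty":-551.5,"tz":-82,"rx":0,"ry":0,"rz":0,"fingers":70}]'; python3 - <<'E'
from h import *
w=cam("wrist","w12"); print(ctrl.get_obs()["ee_pos"])
for h in holes(w,thr=110,minA=200,maxA=20000): print(np.round(h[:4],1),h[4],"z8:",np.round(onz(w,h[:2],8),1))
E
```

```text
t: 18.08
ee_pos: [433.5, -350.6, 100.0]
orientation: [-1.156, 1.281, -1.295]
ft_force: [1.0, 0.8, 0.3]
width: 63.4
[ 428.63969071 -346.69992106   90.90533295]
[ 314.7  231.5 1152.  4738.5] (276, 193, 79, 79) z8: [ 433.  -345.2    8. ]
```

View pics/w12.png

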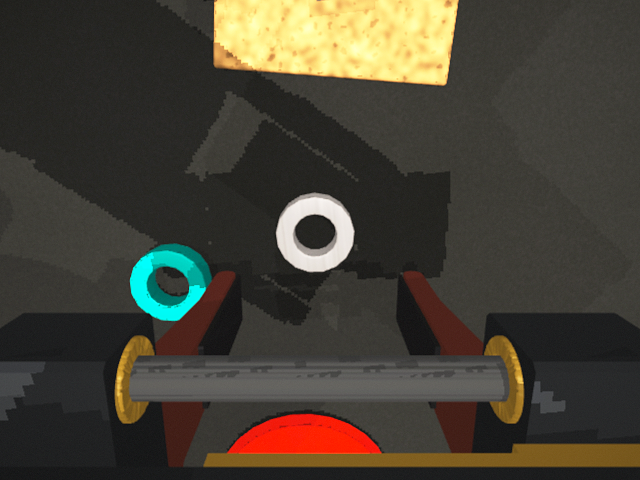

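```bash
python3 -m creep '[{"tx":0.5,"ty":0.3,"tz":-50,"rx":0,"ry":0,"rz":0,"fingers":70},{"tx":0.5,"ty":0.3,"tz":-80,"rx":0,"ry":0,"rz":0,"fingers":70},{"tx":0.5,"ty":0.3,"tz":-87,"rx":0,"ry":0,"rz":0,"fingers":70},{"tx":0.5,"ty":0.3,"tz":-87,"rx":0,"ry":0,"rz":0,"fingers":255},{"tx":0.5,"ty":0.3,"tz":-87,"rx":0,"ry":0,"rz":0,"fingers":255},{"tx":0.5,"ty":0.3,"tz":-87,"rx":0,"ry":0,"rz":0,"fingers":255},{"tx":0.5,"ty":0.3,"tz":-87,"rx":0,"ry":0,"rz":0,"fingers":255},{"tx":0.5,"ty":0.3,"tz":-25,"rx":0,"ry":0,"rz":0,"fingers":255},{"tx":0.5,"ty":0.3,"tz":37,"rx":0,"ry":0,"rz":0,"fingers":255},{"tx":0.5,"ty":0.3,"tz":62,"rx":0,"ry":0,"rz":0,"fingers":255}]'
```

```text
t: 19.38
ee_pos: [434.3, -346.6, 164.8]
orientation: [-1.157, 1.28, -1.29]
ft_force: [-0.2, 0.8, -1.1]
width: 44.8
```

```bash
python3 -m creep '[{"tx":151,"ty":551,"tz":0,"rx":0,"ry":0,"rz":0,"fingers":255},{"tx":151,"ty":551,"tz":0,"rx":0,"ry":0,"rz":0,"fingers":255},{"tx":151,"ty":551,"tz":0,"rx":0,"ry":0,"rz":0,"fingers":255},{"tx":151,"ty":551,"tz":0,"rx":0,"ry":0,"rz":0,"fingers":255},{"tx":151,"ty":551,"tz":0,"rx":0,"ry":0,"rz":0,"fingers":255},{"tx":151,"ty":551,"tz":0,"rx":0,"ry":0,"rz":0,"fingers":255},{"tx":151,"ty":551,"tz":0,"rx":0,"ry":0,"rz":0,"fingers":255},{"tx":151,"ty":551,"tz":0,"rx":0,"ry":0,"rz":0,"fingers":255},{"tx":151,"ty":551,"tz":0,"rx":0,"ry":0,"rz":0,"fingers":255},{"tx":151,"ty":551,"tz":0,"rx":0,"ry":0,"rz":0,"fingers":255}]'; python3 -m creep '[{"tx":0,"ty":0,"tz":0,"rx":0,"ry":0,"rz":0,"fingers":255}]'; python3 - <<'E'
from h import *
w=cam("wrist","w13"); o=ctrl.get_obs(); e=o["ee_pos"]; print(e,o["width"])
for P in (e+[0,0,4],(e+[0,0,-12]),(584.5,206.3,74)): print(proj(w,P))
cv2.imwrite("pics/z6.png",cv2.resize(w["p"][200:370,220:420],None,fx=3.5,fy=3.5))
E
```

```text
t: 20.62
ee_pos: [584.7, 209.3, 161.2]
orientation: [-1.158, 1.282, -1.283]
ft_force: [-0.3, 0.4, -1.3]
width: 44.9
t: 20.75
ee_pos: [583.5, 205.7, 160.7]
orientation: [-1.159, 1.284, -1.285]
ft_force: [-0.0, 0.1, -1.4]
width: 45.0
[583.31000676 204.72796519 160.60293043] 44.387955903798826
[316.58017842 311.30328949]
[316.80308026 294.82665641]
[319.21731097 242.11120507]
```

View pics/z6.png

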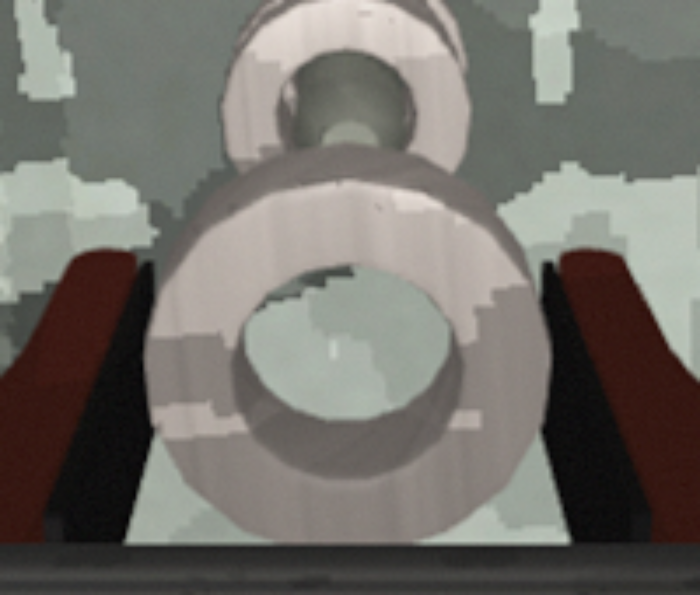

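```bash
python3 -m creep '[{"tx":0,"ty":1,"tz":-50,"rx":0,"ry":0,"rz":0,"fingers":255},{"tx":0,"ty":1,"tz":-70,"rx":0,"ry":0,"rz":0,"fingers":255},{"tx":0,"ty":1,"tz":-85,"rx":0,"ry":0,"rz":0,"fingers":255},{"tx":0,"ty":1,"tz":-92,"rx":0,"ry":0,"rz":0,"fingers":255},{"tx":0,"ty":1,"tz":-92,"rx":0,"ry":0,"rz":0,"fingers":70},{"tx":0,"ty":1,"tz":-92,"rx":0,"ry":0,"rz":0,"fingers":70},{"tx":0,"ty":1,"tz":-92,"rx":0,"ry":0,"rz":0,"fingers":70},{"tx":0,"ty":1,"tz":-30,"rx":0,"ry":0,"rz":0,"fingers":70},{"tx":0,"ty":1,"tz":20,"rx":0,"ry":0,"rz":0,"fingers":70}]'; python3 - <<'E'
from h import *
w=cam("wrist","w14"); print(ctrl.get_obs()["ee_pos"])
c=cam("top","t14")
s=cam("scene","s14")
cv2.imwrite("pics/slock14.png",cv2.resize(s["p"][140:270,300:480],None,fx=4.4,fy=4.4,interpolation=cv2.INTER_CUBIC))
E
```

```text
t: 21.92
ee_pos: [584.1, 206.7, 182.5]
orientation: [-1.158, 1.285, -1.285]
ft_force: [0.7, 0.7, 1.2]
width: 63.9
[587.54131308 207.87115881 189.64763249]
```

View pics/w14.png

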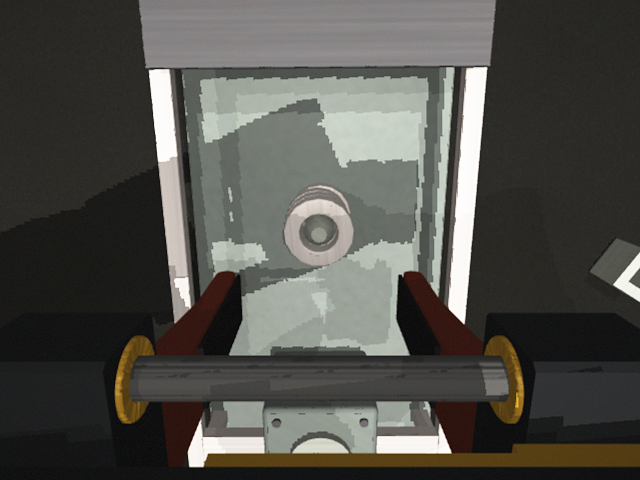

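View pics/slock14.png

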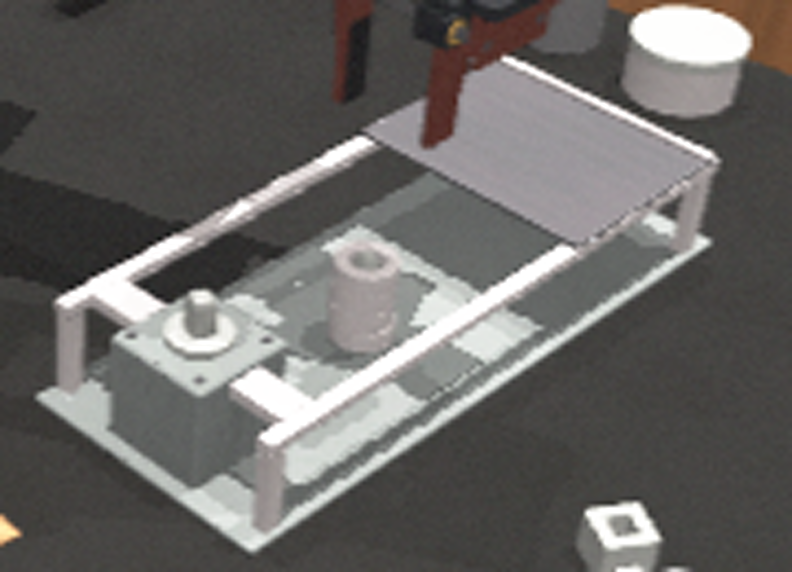

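```bash
python3 -m creep '[{"tx":-15,"ty":-159,"tz":20,"rx":0,"ry":0,"rz":0,"fingers":70},{"tx":-15,"ty":-159,"tz":20,"rx":0,"ry":0,"rz":0,"fingers":70},{"tx":-15,"ty":-159,"tz":20,"rx":0,"ry":0,"rz":0,"fingers":70},{"tx":-15,"ty":-159,"tz":20,"rx":0,"ry":0,"rz":0,"fingers":70},{"tx":-15,"ty":-159,"tz":20,"rx":0,"ry":0,"rz":0,"fingers":70}]'; python3 - <<'E'
from h import *
w=cam("wrist","w15"); print(ctrl.get_obs()["ee_pos"])
print(proj(w,(569,47.2,118)))
cv2.imwrite("pics/z7.png",cv2.resize(w["p"][200:300,260:380],None,fx=6,fy=6,interpolation=cv2.INTER_CUBIC))
E
```

```text
t: 22.7
ee_pos: [568.6, 47.9, 199.9]
orientation: [-1.159, 1.287, -1.285]
ft_force: [0.9, 0.6, 0.3]
width: 64.0
[568.64725032  48.40677272 199.91302055]
[318.60135076 246.81695178]
```

View pics/z7.png

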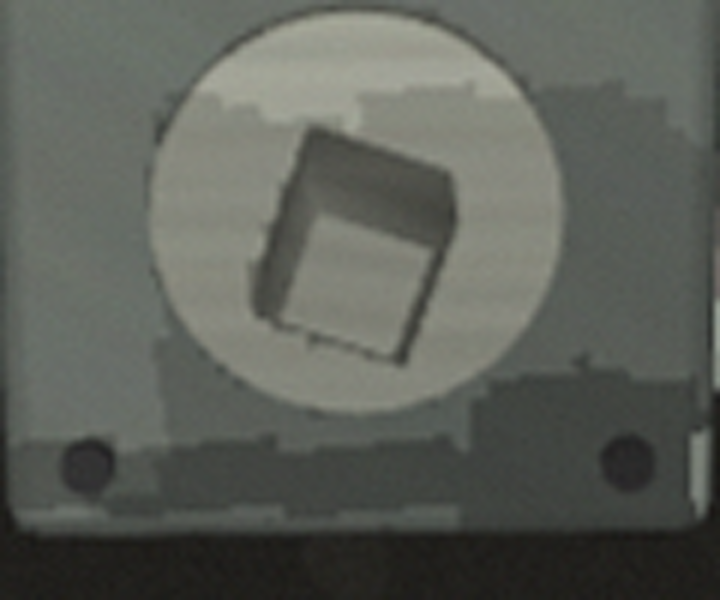

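```bash
python3 - <<'E'
from h import *
w=cam("wrist"); e=ctrl.get_obs()["ee_pos"]; print(e)
q=[onz(w,(260+x/6,200+y/6),118)[:2] for x,y in ((323,211),(433,248),(393,355),(280,315))]
print("top",np.mean(q,0),[ (round(np.hypot(*(q[(i+1)%4]-q[i])),1), round(np.degrees(np.arctan2(*(q[(i+1)%4]-q[i])[::-1]))%90,1)) for i in range(4)])
print("shoulder",onz(w,(319.5,234.8),92))
# crank on pad from top
c=cam("top")
print([h[:4] for h in holes(c) if 300<h[3]<320])
s=cam("scene")
cv2.imwrite("pics/z8.png",cv2.resize(c["p"][270:335,350:410],None,fx=8,fy=8,interpolation=cv2.INTER_CUBIC))
E
```

```text
[568.72295999  48.64363298 200.02320696]
top [569.62377629  47.38798709] [(np.float64(11.2), np.float64(64.9)), (np.float64(11.4), np.float64(64.7)), (np.float64(11.7), np.float64(63.7)), (np.float64(11.2), np.float64(62.1))]
shoulder [569.64427761  47.81738523  92.        ]
[]
```

View pics/z8.png

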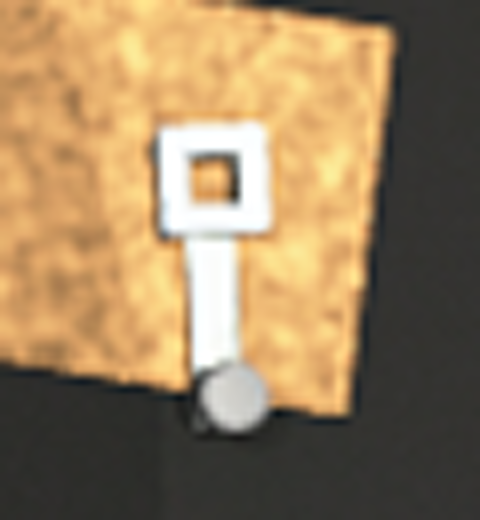

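```bash
python3 - <<'E'
from h import *
c=cam("top")
h=onz(c,(376.6,292.5),34); k=onz(c,(379.4,319.5),57); print(h,k,np.hypot(*(k-h)[:2]),np.degrees(np.arctan2(*(k-h)[1::-1])))
print("q6",ctrl.get_obs()["qpos"])
E
```

```text
[ 461.5242017  -203.22209929   34.        ] [ 391.7920475  -204.25702055   57.        ] 69.7398336103289 -179.14971410597045
q6 [6.42929685e-02 3.82141705e-01 1.77521212e+00 1.03228224e-04
 9.84779663e-01 1.66788399e-01]
```

```bash
python3 -m creep '[{"tx":-107,"ty":-251,"tz":-40,"rx":0,"ry":0,"rz":-1.457,"fingers":70},{"tx":-107,"ty":-251,"tz":-40,"rx":0,"ry":0,"rz":-1.457,"fingers":70},{"tx":-107,"ty":-251,"tz":-40,"rx":0,"ry":0,"rz":-1.457,"fingers":70},{"tx":-107,"ty":-251,"tz":-40,"rx":0,"ry":0,"rz":-1.457,"fingers":70},{"tx":-107,"ty":-251,"tz":-40,"rx":0,"ry":0,"rz":-1.457,"fingers":70},{"tx":-107,"ty":-251,"tz":-40,"rx":0,"ry":0,"rz":-1.457,"fingers":70},{"tx":-107,"ty":-251,"tz":-40,"rx":0,"ry":0,"rz":-1.457,"fingers":70},{"tx":-107,"ty":-251,"tz":-40,"rx":0,"ry":0,"rz":-1.457,"fingers":70},{"tx":-107,"ty":-251,"tz":-40,"rx":0,"ry":0,"rz":-1.457,"fingers":70},{"tx":-107,"ty":-251,"tz":-40,"rx":0,"ry":0,"rz":-1.457,"fingers":70}]'; python3 - <<'E'
from h import *
w=cam("wrist","w16"); print(ctrl.get_obs()["ee_pos"], ctrl.get_obs()["orientation"])
cv2.imwrite("pics/z9.png",cv2.resize(w["p"][190:350,220:420],None,fx=4,fy=4,interpolation=cv2.INTER_CUBIC))
E
```

```text
t: 24.2
ee_pos: [462.1, -203.2, 160.6]
orientation: [-0.015, 2.215, -2.215]
ft_force: [0.5, 0.2, -0.1]
width: 63.6
[ 462.08928849 -203.19180993  160.66799447] [-0.01393423  2.21513813 -2.21509001]
```

View pics/w16.png

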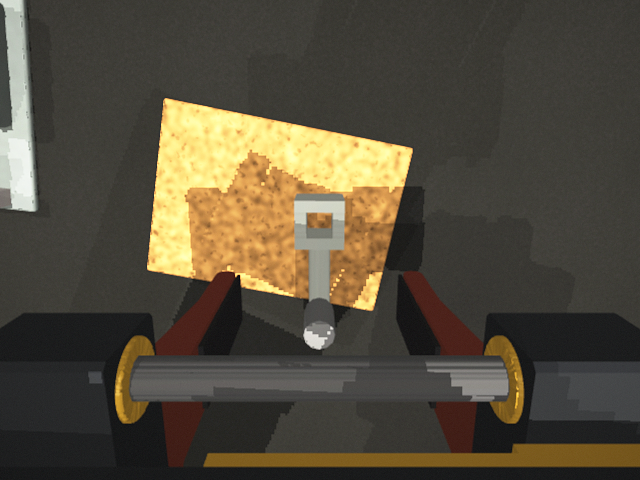

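View pics/z9.png

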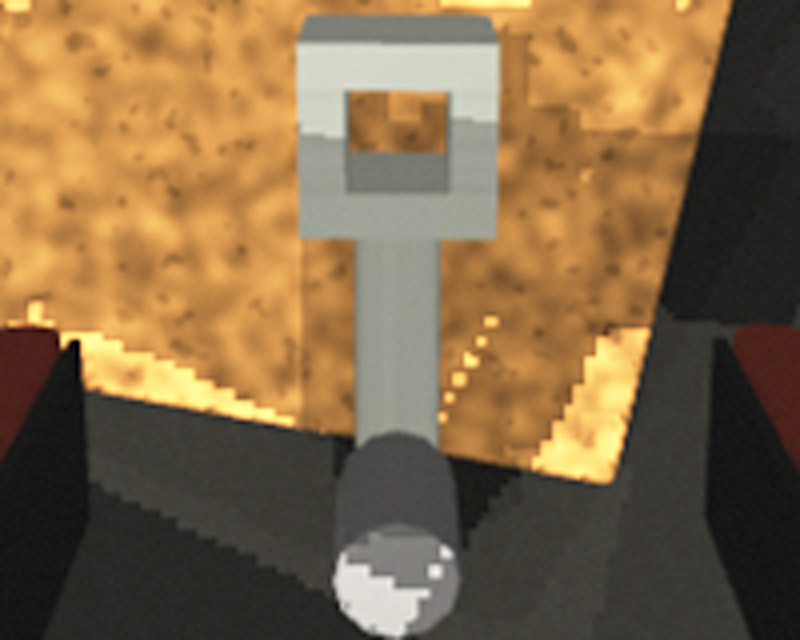

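```bash
python3 - <<'E'
from h import *
w=cam("wrist"); print(ctrl.get_obs()["ee_pos"])
h=onz(w,(319.5,225),34); k=onz(w,(319.3,335),57); print(h,k,np.hypot(*(k-h)[:2]),np.degrees(np.arctan2(*(k-h)[1::-1])))
q=[onz(w,p,4)[:2] for p in ((165,99),(412.5,149),(373.5,310.5),(148.5,270))]
print(np.round(q,1),np.mean(q,0)); 
for i in range(4): d=q[(i+1)%4]-q[i]; print(np.hypot(*d),np.degrees(np.arctan2(d[1],d[0])))
C=np.mean(q,0); th=np.arctan2(*( (q[0]-q[1]+q[3]-q[2]))[::-1])-np.pi/2; A=np.array([[np.cos(th),np.sin(th)],[-np.sin(th),np.cos(th)]])
print("in pad hub",A@(h[:2]-C),"knob",A@(k[:2]-C),"th",np.degrees(th))
E
```

```text
[ 462.02079266 -203.25805281  160.65130138]
[ 464.54950979 -203.98014764   34.        ] [ 394.60777984 -204.69447663   57.        ] 69.94537765082195 -179.4148469915441
[[ 546.2  -95.5]
 [ 514.1 -270.1]
 [ 388.2 -247.8]
 [ 420.   -72.7]] [ 467.12221607 -171.4928319 ]
177.50965165330834 -100.39894007586533
127.89537946021956 169.96578818484636
177.9505015652875 79.7076893121927
128.22450415137993 -10.232001691814009
in pad hub [  3.30333784 -32.42117302] knob [-65.37303557 -45.68433971] th -10.345559259699302
```

```bash
python3 -m creep '[{"tx":2,"ty":-0.3,"tz":-60,"rx":0,"ry":0,"rz":-0.007,"fingers":90},{"tx":2,"ty":-0.3,"tz":-115,"rx":0,"ry":0,"rz":-0.007,"fingers":90},{"tx":2,"ty":-0.3,"tz":-138,"rx":0,"ry":0,"rz":-0.007,"fingers":90},{"tx":2,"ty":-0.3,"tz":-142,"rx":0,"ry":0,"rz":-0.007,"fingers":90},{"tx":2,"ty":-0.3,"tz":-142,"rx":0,"ry":0,"rz":-0.007,"fingers":255},{"tx":2,"ty":-0.3,"tz":-142,"rx":0,"ry":0,"rz":-0.007,"fingers":255},{"tx":2,"ty":-0.3,"tz":-142,"rx":0,"ry":0,"rz":-0.007,"fingers":255},{"tx":2,"ty":-0.3,"tz":-142,"rx":0,"ry":0,"rz":-0.007,"fingers":255},{"tx":2,"ty":-0.3,"tz":-142,"rx":0,"ry":0,"rz":-0.007,"fingers":255}]'
```

```text
t: 25.42
ee_pos: [464.8, -204.0, 19.9]
orientation: [-0.001, 2.218, -2.22]
ft_force: [-0.3, 1.0, 7.5]
width: 33.9
```

```bash
python3 -m creep '[{"tx":0,"ty":0,"tz":40,"rx":0,"ry":0,"rz":0,"fingers":255},{"tx":0,"ty":0,"tz":90,"rx":0,"ry":0,"rz":0,"fingers":255},{"tx":0,"ty":0,"tz":140,"rx":0,"ry":0,"rz":0,"fingers":255},{"tx":0,"ty":0,"tz":160,"rx":0,"ry":0,"rz":0,"fingers":255},{"tx":0,"ty":0,"tz":160,"rx":0,"ry":0,"rz":0,"fingers":255}]'; python3 - <<'E'
from h import *
w=cam("wrist","w17"); print(ctrl.get_obs()["ee_pos"], ctrl.get_obs()["width"])
cv2.imwrite("pics/z10.png",cv2.resize(w["p"][220:420,210:430],None,fx=3.6,fy=3,interpolation=cv2.INTER_CUBIC))
s=cam("scene","s17")
cv2.imwrite("pics/z11.png",cv2.resize(s["p"][120:280,180:340],None,fx=3.6,fy=3.6,interpolation=cv2.INTER_CUBIC))
E
```

```text
t: 26.05
ee_pos: [464.6, -204.1, 180.3]
orientation: [0.001, 2.217, -2.22]
ft_force: [0.1, 0.4, -4.1]
width: 34.3
[ 463.75571997 -203.71320891  178.88686594] 33.70331622659086
```

View pics/w17.png

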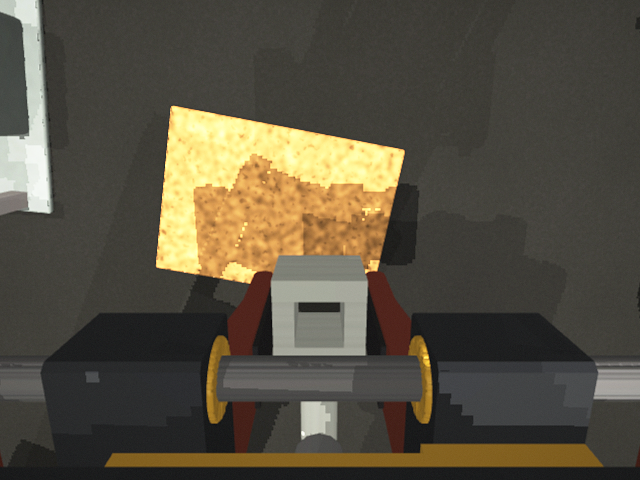

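View pics/z11.png

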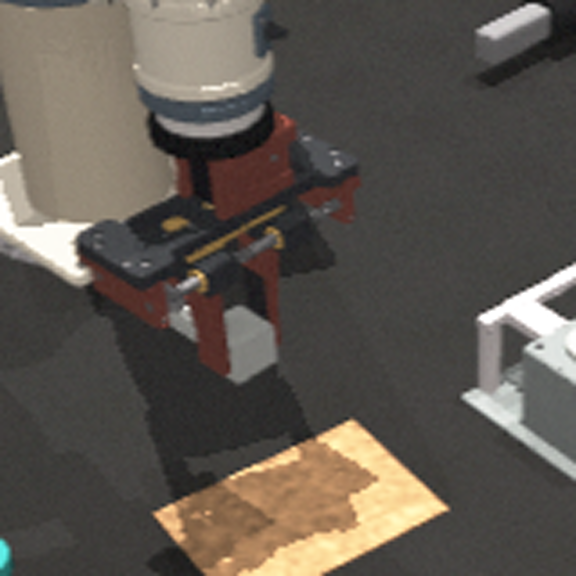

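```bash
python3 - <<'E'
from h import *
w=cam("wrist"); e=ctrl.get_obs()["ee_pos"]; print(e)
zt=e[2]+15.2
for nm,uv,z in (("hub top far edge",(319.5,280),zt),("hole far edge",(319.5,302),zt),("hub bottom far edge",(319.5,256),zt-30)): print(nm,onz(w,uv,z)-e)
cv2.imwrite("pics/z12.png",cv2.resize(w["p"][245:360,250:390],None,fx=5,fy=5,interpolation=cv2.INTER_CUBIC))
E
```

```text
[ 462.9675253  -203.30612996  177.46443377]
hub top far edge [17.1867699 -0.6209134 15.2      ]
hole far edge [ 8.91756583 -0.64540705 15.2       ]
hub bottom far edge [ 16.31204064  -0.66515546 -14.8       ]
```

View pics/z12.png

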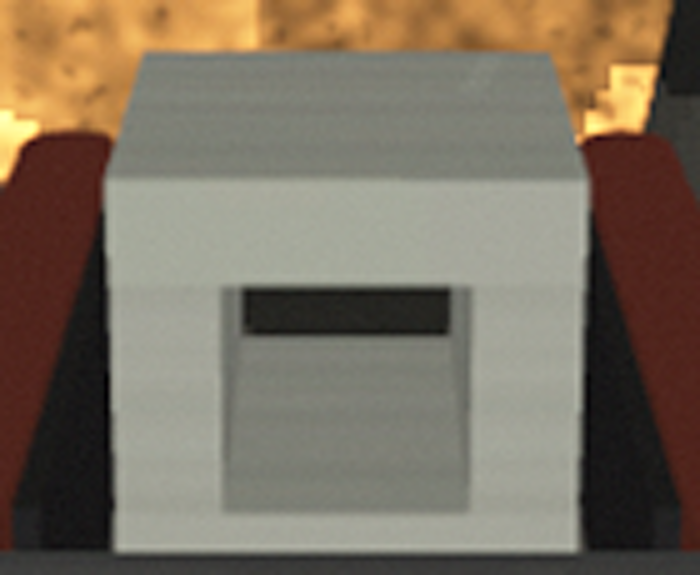

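```bash
python3 -m creep '[{"tx":105,"ty":251.3,"tz":0,"rx":0,"ry":0,"rz":1.107,"fingers":255},{"tx":105,"ty":251.3,"tz":0,"rx":0,"ry":0,"rz":1.107,"fingers":255},{"tx":105,"ty":251.3,"tz":0,"rx":0,"ry":0,"rz":1.107,"fingers":255},{"tx":105,"ty":251.3,"tz":0,"rx":0,"ry":0,"rz":1.107,"fingers":255},{"tx":105,"ty":251.3,"tz":0,"rx":0,"ry":0,"rz":1.107,"fingers":255},{"tx":105,"ty":251.3,"tz":0,"rx":0,"ry":0,"rz":1.107,"fingers":255},{"tx":105,"ty":251.3,"tz":0,"rx":0,"ry":0,"rz":1.107,"fingers":255},{"tx":105,"ty":251.3,"tz":0,"rx":0,"ry":0,"rz":1.107,"fingers":255},{"tx":105,"ty":251.3,"tz":0,"rx":0,"ry":0,"rz":1.107,"fingers":255}]'; python3 -m creep '[{"tx":0,"ty":0,"tz":0,"rx":0,"ry":0,"rz":0,"fingers":255},{"tx":0,"ty":0,"tz":-10,"rx":0,"ry":0,"rz":0,"fingers":255}]'; python3 - <<'E'
from h import *
w=cam("wrist","w18"); o=ctrl.get_obs(); print(o["ee_pos"],o["orientation"],o["width"])
from scipy.spatial.transform import Rotation as Rn
R=Rn.from_rotvec(o["orientation"]).as_matrix(); print(np.degrees(np.arctan2(R[1,2],R[0,2])),R[:,1])
for dx,dy in ((8,8),(8,-8),(-8,-8),(-8,8)):
    a=np.radians(-26); print(proj(w,(569+dx*np.cos(a)-dy*np.sin(a),47.5+dx*np.sin(a)+dy*np.cos(a),92)))
E
```

```text
t: 27.32
ee_pos: [568.7, 47.1, 178.3]
orientation: [-0.954, 1.542, -1.542]
ft_force: [-0.9, 0.0, -4.4]
width: 33.9
t: 27.58
ee_pos: [569.6, 47.4, 169.1]
orientation: [-0.952, 1.539, -1.541]
ft_force: [-0.3, 0.7, -3.9]
width: 34.0
[568.36079765  47.35104074 167.23953336] [-0.95518556  1.5412471  -1.54038595] 33.46968980774065
-26.45178433965698 [-1.00284863e-03 -6.22749681e-05 -9.99999495e-01]
[330.23448496 235.12805781]
[330.27677752 262.20125607]
[302.26275503 262.4365453 ]
[301.74367674 235.36828446]
```

View pics/w18.png

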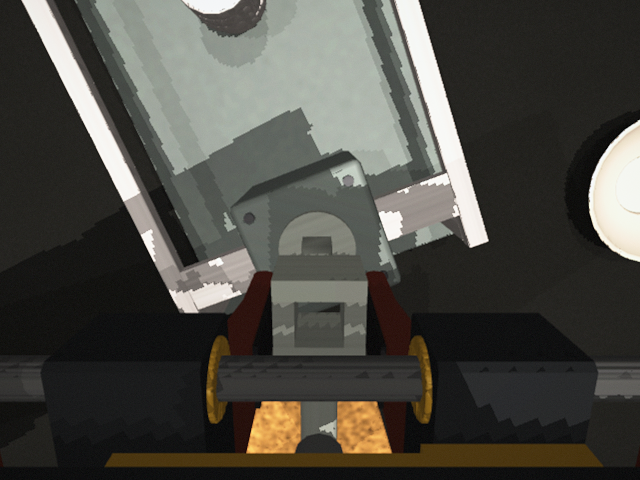

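```bash
python3 -m creep '[{"tx":0,"ty":0,"tz":-30,"rx":0,"ry":0,"rz":0,"fingers":255},{"tx":0,"ty":0,"tz":-40,"rx":0,"ry":0,"rz":0,"fingers":255},{"tx":0,"ty":0,"tz":-46,"rx":0,"ry":0,"rz":0,"fingers":255},{"tx":0,"ty":0,"tz":-50,"rx":0,"ry":0,"rz":0,"fingers":255}]'
```

```text
t: 28.12
ee_pos: [569.2, 47.5, 118.8]
orientation: [-0.954, 1.54, -1.54]
ft_force: [0.2, -0.7, -2.9]
width: 33.8
```

```bash
python3 -m creep '[{"tx":0,"ty":0,"tz":-4,"rx":0,"ry":0,"rz":0,"fingers":255},{"tx":0,"ty":0,"tz":-8,"rx":0,"ry":0,"rz":0,"fingers":255},{"tx":0,"ty":0,"tz":-8,"rx":0,"ry":0,"rz":0,"fingers":255}]'
```

```text
t: 28.5
ee_pos: [568.9, 47.6, 110.6]
orientation: [-0.955, 1.54, -1.54]
ft_force: [0.8, 1.2, -3.1]
width: 33.8
```

```bash
python3 -m creep '[{"tx":0,"ty":0,"tz":-3,"rx":0,"ry":0,"rz":0,"fingers":255},{"tx":0,"ty":0,"tz":-5,"rx":0,"ry":0,"rz":0,"fingers":255},{"tx":0,"ty":0,"tz":-5,"rx":0,"ry":0,"rz":0,"fingers":255}]'; python3 - <<'E'
from h import *
s=cam("scene","s19"); print(ctrl.get_obs()["ft_force"])
cv2.imwrite("pics/z13.png",cv2.resize(s["p"][140:270,280:460],None,fx=4.4,fy=4.4,interpolation=cv2.INTER_CUBIC))
E
```

```text
t: 28.88
ee_pos: [569.2, 47.5, 107.8]
orientation: [-0.954, 1.54, -1.54]
ft_force: [-5.6, -0.9, 17.2]
width: 34.0
[-6.82567367 -1.16551716 17.18626475]
```

View pics/z13.png

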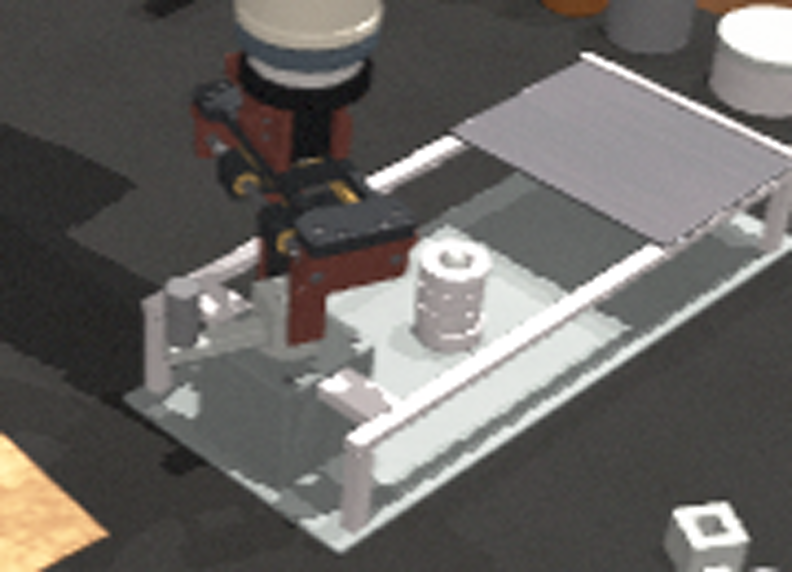

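```bash
python3 -m creep '[{"tx":0,"ty":0,"tz":2,"rx":0,"ry":0,"rz":0,"fingers":110},{"tx":0,"ty":0,"tz":2,"rx":0,"ry":0,"rz":0,"fingers":110},{"tx":0,"ty":0,"tz":2,"rx":0,"ry":0,"rz":0,"fingers":110},{"tx":0,"ty":0,"tz":30,"rx":0,"ry":0,"rz":0,"fingers":110},{"tx":0,"ty":0,"tz":65,"rx":0,"ry":0,"rz":0,"fingers":110},{"tx":-31.2,"ty":-62.7,"tz":75,"rx":0,"ry":0,"rz":0,"fingers":110},{"tx":-31.2,"ty":-62.7,"tz":75,"rx":0,"ry":0,"rz":0,"fingers":110},{"tx":-31.2,"ty":-62.7,"tz":75,"rx":0,"ry":0,"rz":0,"fingers":110},{"tx":-31.2,"ty":-62.7,"tz":75,"rx":0,"ry":0,"rz":0,"fingers":110}]'; python3 - <<'E'
from h import *
w=cam("wrist","w20"); o=ctrl.get_obs(); print(o["ee_pos"],o["width"])
print(proj(w,(568.9-31.2,47.5-62.7,145)))
E
```

```text
t: 30.05
ee_pos: [538.1, -14.5, 180.3]
orientation: [-0.955, 1.54, -1.54]
ft_force: [0.5, -0.2, 0.2]
width: 50.2
[538.10074223 -14.36429876 180.22881074] 50.06950433629982
[317.0164285 275.7378191]
```

View pics/w20.png

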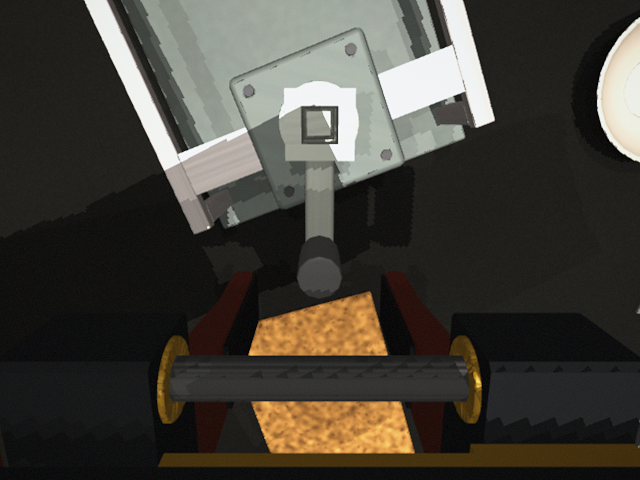

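```bash
python3 -m creep '[{"tx":0,"ty":0,"tz":-30,"rx":0,"ry":0,"rz":0,"fingers":110},{"tx":0,"ty":0,"tz":-48,"rx":0,"ry":0,"rz":0,"fingers":110},{"tx":0,"ty":0,"tz":-48,"rx":0,"ry":0,"rz":0,"fingers":110},{"tx":0,"ty":0,"tz":-48,"rx":0,"ry":0,"rz":0,"fingers":255},{"tx":0,"ty":0,"tz":-48,"rx":0,"ry":0,"rz":0,"fingers":255},{"tx":0,"ty":0,"tz":-48,"rx":0,"ry":0,"rz":0,"fingers":255},{"tx":0,"ty":0,"tz":-48,"rx":0,"ry":0,"rz":0,"fingers":255}]'; python3 - <<'E'
import numpy as np
t=np.radians(-116.4)
for k in range(1,11): a=t-np.radians(18*k); print(k,np.round(70*np.array([np.cos(a)-np.cos(t),np.sin(a)-np.sin(t)]),1))
E
```

```text
t: 30.98
ee_pos: [538.0, -15.2, 133.1]
orientation: [-0.954, 1.539, -1.54]
ft_force: [0.6, -0.1, 1.1]
width: 21.4
1 [-17.9  12.7]
2 [-30.9  30.3]
3 [-37.9  51. ]
4 [-38.1  72.9]
5 [-31.6  93.8]
6 [-18.9 111.7]
7 [ -1.3 124.7]
8 [ 19.5 131.7]
9 [ 41.4 131.9]
10 [ 62.2 125.4]
```

```bash
python3 -m creep '[{"tx":-17.9,"ty":12.7,"tz":0,"rx":0,"ry":0,"rz":0,"fingers":255},{"tx":-30.9,"ty":30.3,"tz":0,"rx":0,"ry":0,"rz":0,"fingers":255},{"tx":-37.9,"ty":51,"tz":0,"rx":0,"ry":0,"rz":0,"fingers":255},{"tx":-38.1,"ty":72.9,"tz":0,"rx":0,"ry":0,"rz":0,"fingers":255},{"tx":-31.6,"ty":93.8,"tz":0,"rx":0,"ry":0,"rz":0,"fingers":255},{"tx":-18.9,"ty":111.7,"tz":0,"rx":0,"ry":0,"rz":0,"fingers":255},{"tx":-1.3,"ty":124.7,"tz":0,"rx":0,"ry":0,"rz":0,"fingers":255},{"tx":19.5,"ty":131.7,"tz":0,"rx":0,"ry":0,"rz":0,"fingers":255},{"tx":41.4,"ty":131.9,"tz":0,"rx":0,"ry":0,"rz":0,"fingers":255},{"tx":62.2,"ty":125.4,"tz":0,"rx":0,"ry":0,"rz":0,"fingers":255}]'; python3 - <<'E'
from h import *
s=cam("scene","s21")
cv2.imwrite("pics/z14.png",cv2.resize(s["p"][120:270,270:470],None,fx=4,fy=4,interpolation=cv2.INTER_CUBIC))
E
```

```text
t: 32.22
ee_pos: [599.7, 112.1, 132.8]
orientation: [-0.956, 1.542, -1.538]
ft_force: [-4.9, -1.4, 4.0]
width: 21.3
```

View pics/z14.png

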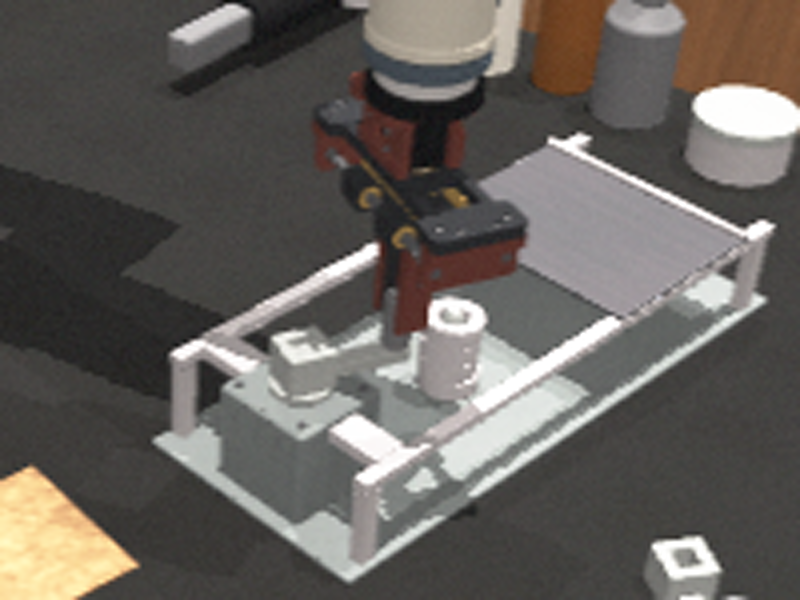

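```bash
python3 -m creep '[{"tx":17.9,"ty":-12.7,"tz":0,"rx":0,"ry":0,"rz":0,"fingers":255},{"tx":30.9,"ty":-30.3,"tz":0,"rx":0,"ry":0,"rz":0,"fingers":255},{"tx":37.9,"ty":-51,"tz":0,"rx":0,"ry":0,"rz":0,"fingers":255},{"tx":38.1,"ty":-72.9,"tz":0,"rx":0,"ry":0,"rz":0,"fingers":255},{"tx":31.6,"ty":-93.8,"tz":0,"rx":0,"ry":0,"rz":0,"fingers":255},{"tx":18.9,"ty":-111.7,"tz":0,"rx":0,"ry":0,"rz":0,"fingers":255},{"tx":1.3,"ty":-124.7,"tz":0,"rx":0,"ry":0,"rz":0,"fingers":255},{"tx":-19.5,"ty":-131.7,"tz":0,"rx":0,"ry":0,"rz":0,"fingers":255},{"tx":-41.4,"ty":-131.9,"tz":0,"rx":0,"ry":0,"rz":0,"fingers":255},{"tx":-62.2,"ty":-125.4,"tz":0,"rx":0,"ry":0,"rz":0,"fingers":255}]'; python3 - <<'E'
from h import *
s=cam("wrist","w22"); print(ctrl.get_obs()["ft_force"])
E
```

```text
t: 33.52
ee_pos: [537.9, -15.4, 132.8]
orientation: [-0.949, 1.54, -1.541]
ft_force: [10.2, 13.3, -5.1]
width: 21.7
[4.80492045e+00 1.16818577e+01 2.42395743e-03]
```

View pics/w22.png

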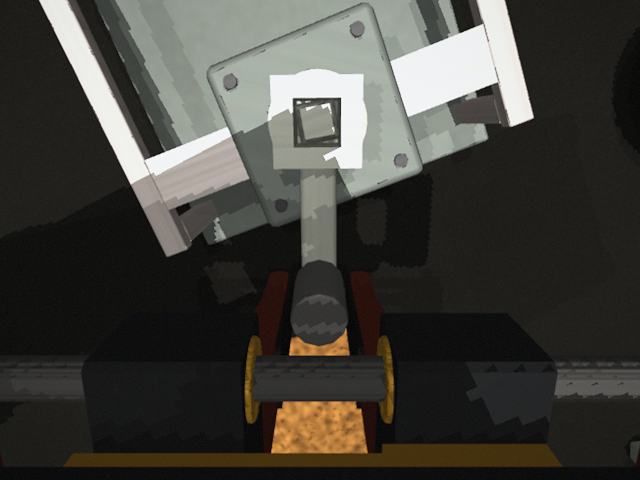

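```bash
python3 -m creep '[{"tx":-17.9,"ty":12.7,"tz":0,"rx":0,"ry":0,"rz":0,"fingers":255},{"tx":-30.9,"ty":30.3,"tz":0,"rx":0,"ry":0,"rz":0,"fingers":255},{"tx":-37.9,"ty":51,"tz":0,"rx":0,"ry":0,"rz":0,"fingers":255},{"tx":-38.1,"ty":72.9,"tz":0,"rx":0,"ry":0,"rz":0,"fingers":255},{"tx":-31.6,"ty":93.8,"tz":0,"rx":0,"ry":0,"rz":0,"fingers":255},{"tx":-18.9,"ty":111.7,"tz":0,"rx":0,"ry":0,"rz":0,"fingers":255},{"tx":-1.3,"ty":124.7,"tz":0,"rx":0,"ry":0,"rz":0,"fingers":255},{"tx":19.5,"ty":131.7,"tz":0,"rx":0,"ry":0,"rz":0,"fingers":255},{"tx":41.4,"ty":131.9,"tz":0,"rx":0,"ry":0,"rz":0,"fingers":255},{"tx":62.2,"ty":125.4,"tz":0,"rx":0,"ry":0,"rz":0,"fingers":255}]'
```

```text
t: 34.83
ee_pos: [600.4, 111.2, 133.0]
orientation: [-0.953, 1.541, -1.538]
ft_force: [-0.4, 4.9, 1.3]
width: 21.1
```

```bash
python3 -m creep '[{"tx":17.9,"ty":-12.7,"tz":0,"rx":0,"ry":0,"rz":0,"fingers":255},{"tx":30.9,"ty":-30.3,"tz":0,"rx":0,"ry":0,"rz":0,"fingers":255},{"tx":37.9,"ty":-51,"tz":0,"rx":0,"ry":0,"rz":0,"fingers":255},{"tx":38.1,"ty":-72.9,"tz":0,"rx":0,"ry":0,"rz":0,"fingers":255},{"tx":31.6,"ty":-93.8,"tz":0,"rx":0,"ry":0,"rz":0,"fingers":255},{"tx":18.9,"ty":-111.7,"tz":0,"rx":0,"ry":0,"rz":0,"fingers":255},{"tx":1.3,"ty":-124.7,"tz":0,"rx":0,"ry":0,"rz":0,"fingers":255},{"tx":-19.5,"ty":-131.7,"tz":0,"rx":0,"ry":0,"rz":0,"fingers":255},{"tx":-41.4,"ty":-131.9,"tz":0,"rx":0,"ry":0,"rz":0,"fingers":255},{"tx":-62.2,"ty":-125.4,"tz":0,"rx":0,"ry":0,"rz":0,"fingers":255}]'; python3 - <<'E'
from h import *
s=cam("wrist","w23"); print(ctrl.get_obs()["ft_force"]); s=cam("scene","s23")
cv2.imwrite("pics/z15.png",cv2.resize(s["p"][120:270,270:470],None,fx=4,fy=4,interpolation=cv2.INTER_CUBIC))
E
```

```text
t: 36.08
ee_pos: [537.0, -15.0, 132.7]
orientation: [-0.951, 1.54, -1.54]
ft_force: [10.3, 14.7, -4.2]
width: 21.0
[3.93967390e+00 1.11408239e+01 9.66631879e-03]
```

View pics/w23.png

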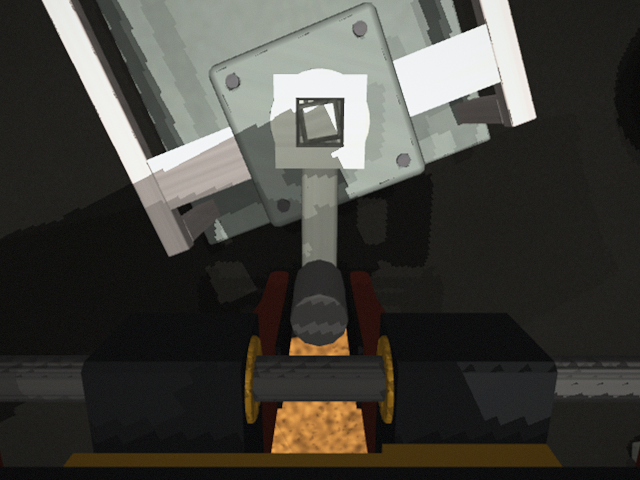

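View pics/z15.png

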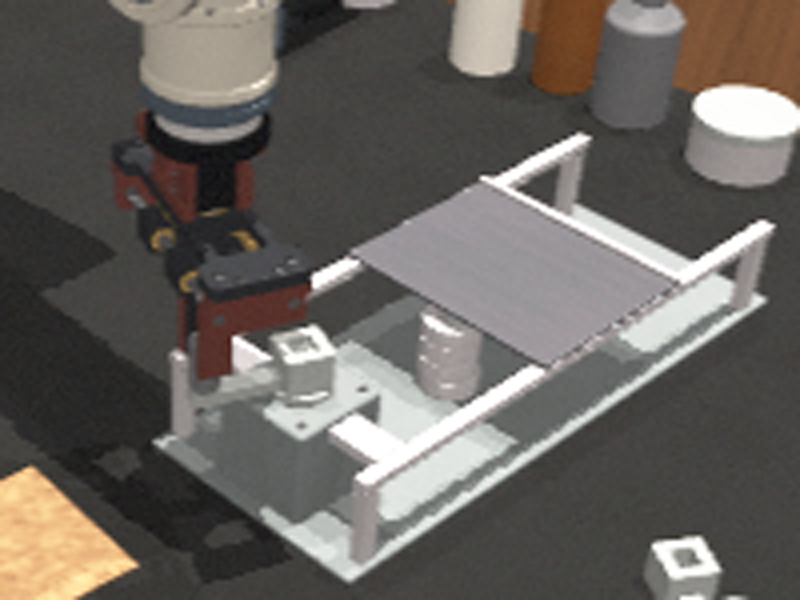

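```bash
python3 -m creep '[{"tx":-17.9,"ty":12.7,"tz":0,"rx":0,"ry":0,"rz":0,"fingers":255},{"tx":-30.9,"ty":30.3,"tz":0,"rx":0,"ry":0,"rz":0,"fingers":255},{"tx":-37.9,"ty":51,"tz":0,"rx":0,"ry":0,"rz":0,"fingers":255},{"tx":-38.1,"ty":72.9,"tz":0,"rx":0,"ry":0,"rz":0,"fingers":255},{"tx":-31.6,"ty":93.8,"tz":0,"rx":0,"ry":0,"rz":0,"fingers":255},{"tx":-18.9,"ty":111.7,"tz":0,"rx":0,"ry":0,"rz":0,"fingers":255},{"tx":-1.3,"ty":124.7,"tz":0,"rx":0,"ry":0,"rz":0,"fingers":255},{"tx":19.5,"ty":131.7,"tz":0,"rx":0,"ry":0,"rz":0,"fingers":255},{"tx":41.4,"ty":131.9,"tz":0,"rx":0,"ry":0,"rz":0,"fingers":255},{"tx":62.2,"ty":125.4,"tz":0,"rx":0,"ry":0,"rz":0,"fingers":255}]'
```

```text
t: 37.42
ee_pos: [599.7, 111.5, 132.9]
orientation: [-0.954, 1.541, -1.538]
ft_force: [0.4, 4.6, 3.4]
width: 21.5
```

```bash
python3 -m creep '[{"tx":17.9,"ty":-12.7,"tz":0,"rx":0,"ry":0,"rz":0,"fingers":255},{"tx":30.9,"ty":-30.3,"tz":0,"rx":0,"ry":0,"rz":0,"fingers":255},{"tx":37.9,"ty":-51,"tz":0,"rx":0,"ry":0,"rz":0,"fingers":255},{"tx":38.1,"ty":-72.9,"tz":0,"rx":0,"ry":0,"rz":0,"fingers":255},{"tx":31.6,"ty":-93.8,"tz":0,"rx":0,"ry":0,"rz":0,"fingers":255},{"tx":18.9,"ty":-111.7,"tz":0,"rx":0,"ry":0,"rz":0,"fingers":255},{"tx":1.3,"ty":-124.7,"tz":0,"rx":0,"ry":0,"rz":0,"fingers":255},{"tx":-19.5,"ty":-131.7,"tz":0,"rx":0,"ry":0,"rz":0,"fingers":255},{"tx":-41.4,"ty":-131.9,"tz":0,"rx":0,"ry":0,"rz":0,"fingers":255},{"tx":-62.2,"ty":-125.4,"tz":0,"rx":0,"ry":0,"rz":0,"fingers":255}]'; python3 - <<'E'
from h import *
s=cam("wrist","w24"); print(ctrl.get_obs()["ft_force"]); s=cam("scene","s24")
cv2.imwrite("pics/z16.png",cv2.resize(s["p"][120:270,270:470],None,fx=4,fy=4,interpolation=cv2.INTER_CUBIC))
E
```

```text
t: 38.67
ee_pos: [536.7, -14.9, 132.6]
orientation: [-0.951, 1.541, -1.54]
ft_force: [10.8, 14.8, -4.3]
width: 21.6
[ 4.9994579  10.99816625  0.52828243]
```

View pics/w24.png

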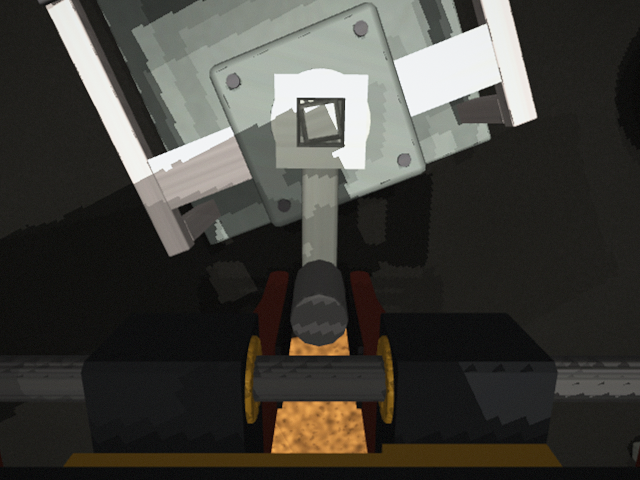

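View pics/z16.png

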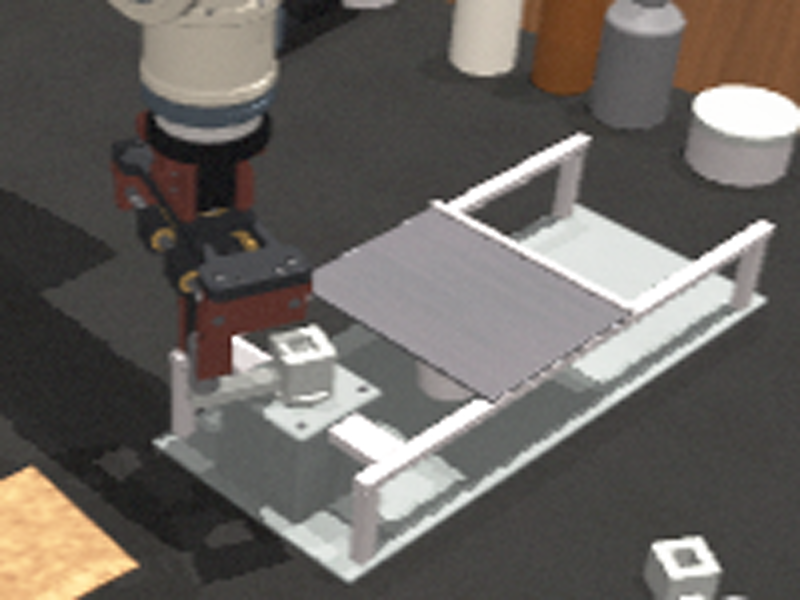

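```bash
python3 -m creep '[{"tx":-9.4,"ty":5.7,"tz":0,"rx":0,"ry":0,"rz":0,"fingers":255},{"tx":-17.9,"ty":12.7,"tz":0,"rx":0,"ry":0,"rz":0,"fingers":255},{"tx":-25.1,"ty":21.0,"tz":0,"rx":0,"ry":0,"rz":0,"fingers":255},{"tx":-30.9,"ty":30.3,"tz":0,"rx":0,"ry":0,"rz":0,"fingers":255},{"tx":-30.9,"ty":30.3,"tz":0,"rx":0,"ry":0,"rz":0,"fingers":255}]'; python3 - <<'E'
from h import *
w=cam("wrist","w25"); print(ctrl.get_obs()["ft_force"]); s=cam("scene","s25"); c=cam("top","t25")
cv2.imwrite("pics/z17.png",cv2.resize(c["p"][180:310,100:310],None,fx=3.8,fy=3.8,interpolation=cv2.INTER_CUBIC))
E
```

```text
t: 39.4
ee_pos: [506.7, 15.2, 132.7]
orientation: [-0.953, 1.538, -1.54]
ft_force: [6.4, 1.8, -0.5]
width: 21.2
[ 7.75566693  3.71987612 -1.53349125]
```

View pics/z17.png

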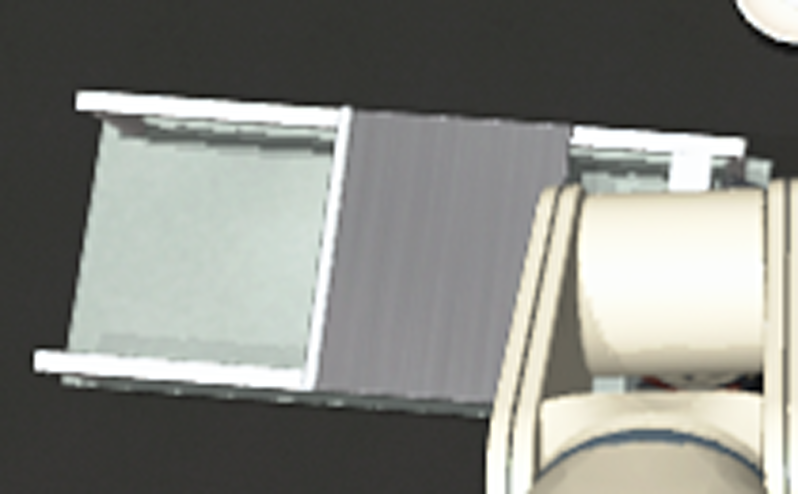

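View pics/w25.png

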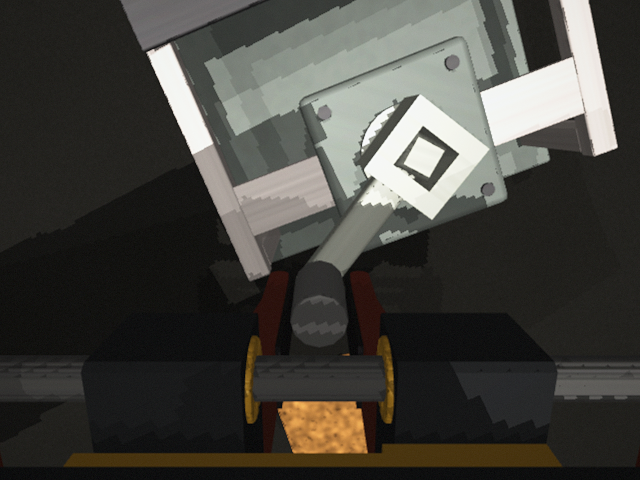

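```bash
python3 -m creep '[{"tx":-3.1,"ty":6.6,"tz":0,"rx":0,"ry":0,"rz":0,"fingers":255},{"tx":-3.1,"ty":6.6,"tz":0,"rx":0,"ry":0,"rz":0,"fingers":255}]';python3 -m creep '[{"tx":-2.3,"ty":7,"tz":0,"rx":0,"ry":0,"rz":0,"fingers":255},{"tx":-2.3,"ty":7,"tz":0,"rx":0,"ry":0,"rz":0,"fingers":255}]'
```

```text
t: 39.8
ee_pos: [503.8, 21.4, 132.7]
orientation: [-0.953, 1.538, -1.541]
ft_force: [6.6, 2.8, -1.1]
width: 21.4
t: 40.05
ee_pos: [501.4, 28.3, 132.7]
orientation: [-0.953, 1.538, -1.541]
ft_force: [6.3, 1.9, -0.1]
width: 21.5
```

```bash
python3 -m creep '[{"tx":-1.2,"ty":4.7,"tz":0,"rx":0,"ry":0,"rz":0,"fingers":255},{"tx":-1.2,"ty":4.7,"tz":0,"rx":0,"ry":0,"rz":0,"fingers":255}]';python3 -m creep '[{"tx":-0.8,"ty":4.8,"tz":0,"rx":0,"ry":0,"rz":0,"fingers":255},{"tx":-0.8,"ty":4.8,"tz":0,"rx":0,"ry":0,"rz":0,"fingers":255}]'
```

```text
t: 40.3
ee_pos: [500.3, 32.8, 132.7]
orientation: [-0.953, 1.538, -1.541]
ft_force: [6.9, 1.0, -0.9]
width: 21.5
t: 40.55
ee_pos: [499.4, 37.4, 132.7]
orientation: [-0.954, 1.537, -1.541]
ft_force: [6.3, -1.6, -0.8]
width: 21.2
```

```bash
python3 -m creep '[{"tx":-0.3,"ty":2.5,"tz":0,"rx":0,"ry":0,"rz":0,"fingers":255},{"tx":-0.3,"ty":2.5,"tz":0,"rx":0,"ry":0,"rz":0,"fingers":255}]';python3 -m creep '[{"tx":-0.2,"ty":2.5,"tz":0,"rx":0,"ry":0,"rz":0,"fingers":255},{"tx":-0.2,"ty":2.5,"tz":0,"rx":0,"ry":0,"rz":0,"fingers":255}]'; python3 - <<'E'
from h import *
w=cam("wrist","w26"); print(ctrl.get_obs()["ft_force"]); s=cam("scene","s26"); c=cam("top","t26")
cv2.imwrite("pics/z18.png",cv2.resize(c["p"][180:310,100:310],None,fx=3.8,fy=3.8,interpolation=cv2.INTER_CUBIC))
E
```

```text
t: 40.8
ee_pos: [499.3, 39.2, 132.8]
orientation: [-0.954, 1.536, -1.542]
ft_force: [5.7, -4.4, 0.7]
width: 21.2
t: 41.05
ee_pos: [499.2, 41.0, 132.9]
orientation: [-0.955, 1.535, -1.543]
ft_force: [6.3, -8.4, 1.8]
width: 21.5
[ 5.66355407 -8.16269312  1.25447968]
```

View pics/z18.png

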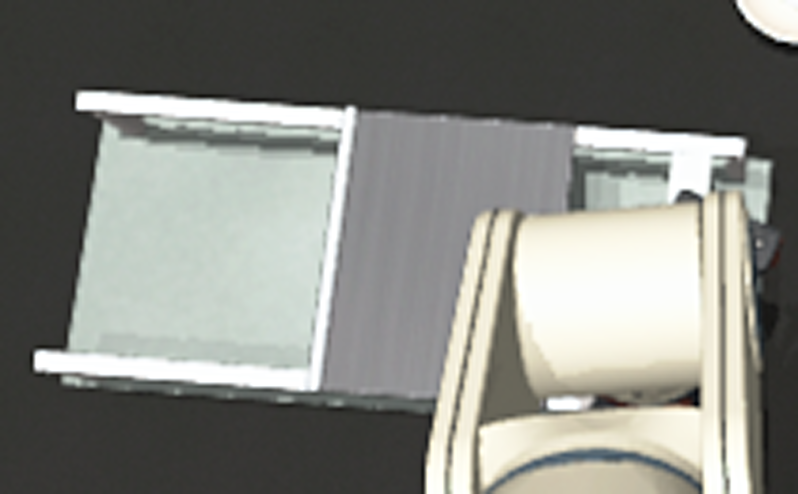

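View pics/w26.png

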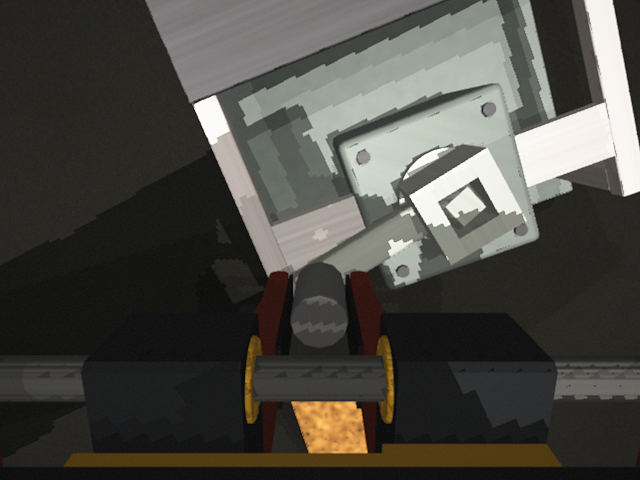

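```bash
python3 - <<'E'
from h import *
c=cam("top")
y=np.array([np.cos(np.radians(84.45)),np.sin(np.radians(84.45))])
for u in ((355,110),(576,126),(322,388)):
    p=onz(c,(100+u[0]/3.8,180+u[1]/3.8),85)[:2]; print(p,(p-[584.2,206.8])@y)
E
```

```text
[684.37163677 268.06346366] 70.66430749207566
[669.62903757 117.08172259] -81.03547916132183
[494.95514436 284.21607162] 68.4218995029913
```

```bash
python3 -m creep '[{"tx":0,"ty":-2.5,"tz":0,"rx":0,"ry":0,"rz":0,"fingers":255},{"tx":0,"ty":-2.5,"tz":0,"rx":0,"ry":0,"rz":0,"fingers":110},{"tx":0,"ty":-2.5,"tz":0,"rx":0,"ry":0,"rz":0,"fingers":110},{"tx":0,"ty":-2.5,"tz":0,"rx":0,"ry":0,"rz":0,"fingers":110},{"tx":0,"ty":-2.5,"tz":40,"rx":0,"ry":0,"rz":0,"fingers":110},{"tx":0,"ty":-2.5,"tz":78,"rx":0,"ry":0,"rz":0,"fingers":110}]'; python3 - <<'E'
from h import *
o=ctrl.get_obs(); print(o["ee_pos"],o["qpos"][[0,5]],o["width"])
E
```

```text
t: 42.0
ee_pos: [497.9, 40.8, 211.0]
orientation: [-0.957, 1.541, -1.539]
ft_force: [0.3, 0.0, 0.9]
width: 50.0
[497.92176526  40.76262483 210.96480819] [0.0579086  0.51858998] 50.02202329304248
```

```bash
python3 -m creep '[{"tx":70,"ty":6.8,"tz":-10,"rx":0,"ry":0,"rz":-1.018,"fingers":90},{"tx":70,"ty":6.8,"tz":-10,"rx":0,"ry":0,"rz":-1.018,"fingers":90},{"tx":70,"ty":6.8,"tz":-10,"rx":0,"ry":0,"rz":-1.018,"fingers":90},{"tx":70,"ty":6.8,"tz":-10,"rx":0,"ry":0,"rz":-1.018,"fingers":90},{"tx":70,"ty":6.8,"tz":-10,"rx":0,"ry":0,"rz":-1.018,"fingers":90},{"tx":70,"ty":6.8,"tz":-10,"rx":0,"ry":0,"rz":-1.018,"fingers":90},{"tx":70,"ty":6.8,"tz":-10,"rx":0,"ry":0,"rz":-1.018,"fingers":90},{"tx":70,"ty":6.8,"tz":-10,"rx":0,"ry":0,"rz":-1.018,"fingers":90}]'; python3 - <<'E'
from h import *
w=cam("wrist","w27"); o=ctrl.get_obs(); print(o["ee_pos"])
cv2.imwrite("pics/z19.png",cv2.resize(w["p"][190:350,220:420],None,fx=4,fy=4,interpolation=cv2.INTER_CUBIC))
E
```

```text
t: 43.0
ee_pos: [568.6, 47.6, 200.5]
orientation: [-0.103, 2.174, -2.174]
ft_force: [0.1, 0.6, 0.5]
width: 56.6
[568.70603283  47.5793457  200.5182659 ]
```

View pics/w27.png

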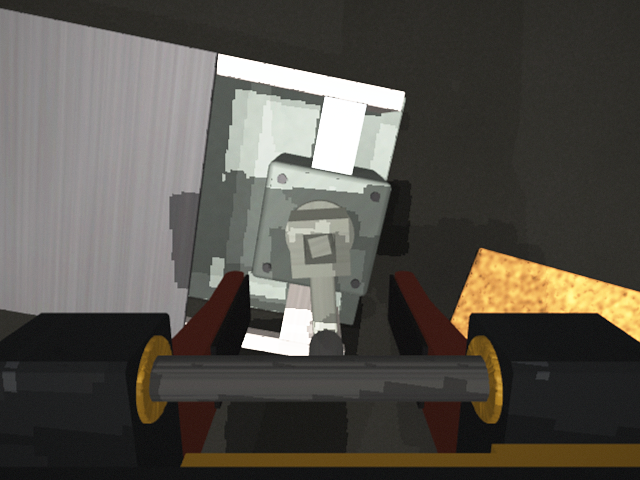

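View pics/z19.png

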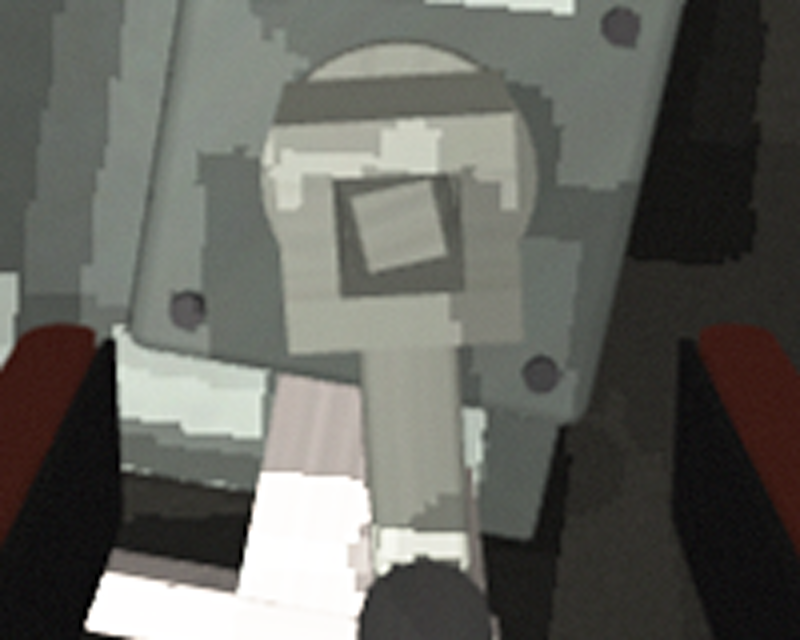

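```bash
python3 - <<'E'
from h import *
w=cam("wrist"); print(ctrl.get_obs()["ee_pos"],onz(w,(320,248.3),122))
E
```

```text
[568.76693421  47.58641343 200.59333677] [569.16712273  46.55666862 122.        ]
```

```bash
python3 -m creep '[{"tx":0.2,"ty":0,"tz":-50,"rx":0,"ry":0,"rz":0.055,"fingers":90},{"tx":0.2,"ty":0,"tz":-80,"rx":0,"ry":0,"rz":0.055,"fingers":90},{"tx":0.2,"ty":0,"tz":-92,"rx":0,"ry":0,"rz":0.055,"fingers":90},{"tx":0.2,"ty":0,"tz":-92,"rx":0,"ry":0,"rz":0.055,"fingers":90},{"tx":0.2,"ty":0,"tz":-92,"rx":0,"ry":0,"rz":0.055,"fingers":255},{"tx":0.2,"ty":0,"tz":-92,"rx":0,"ry":0,"rz":0.055,"fingers":255},{"tx":0.2,"ty":0,"tz":-92,"rx":0,"ry":0,"rz":0.055,"fingers":255},{"tx":0.2,"ty":0,"tz":-92,"rx":0,"ry":0,"rz":0.055,"fingers":255}]'
```

```text
t: 44.1
ee_pos: [569.8, 47.5, 109.6]
orientation: [-0.156, 2.144, -2.145]
ft_force: [-0.5, -0.3, 6.5]
width: 33.5
```

```bash
python3 -m creep '[{"tx":0,"ty":0,"tz":8,"rx":0,"ry":0,"rz":0,"fingers":255},{"tx":0,"ty":0,"tz":18,"rx":0,"ry":0,"rz":0,"fingers":255},{"tx":0,"ty":0,"tz":30,"rx":0,"ry":0,"rz":0,"fingers":255},{"tx":0,"ty":0,"tz":60,"rx":0,"ry":0,"rz":0,"fingers":255},{"tx":0,"ty":0,"tz":60,"rx":0,"ry":0,"rz":0,"fingers":255}]'; python3 - <<'E'
from h import *
w=cam("wrist","w28"); o=ctrl.get_obs(); print(o["ee_pos"],o["orientation"],o["ft_force"],o["width"])
E
```

```text
t: 44.72
ee_pos: [570.3, 47.7, 170.8]
orientation: [-0.153, 2.144, -2.143]
ft_force: [0.2, -0.2, -3.5]
width: 33.6
[569.322263    47.62007869 169.38914092] [-0.15599635  2.14456949 -2.14440043] [-0.5905141  -0.1335976  -3.65464799] 33.761325543708956
```

View pics/w28.png

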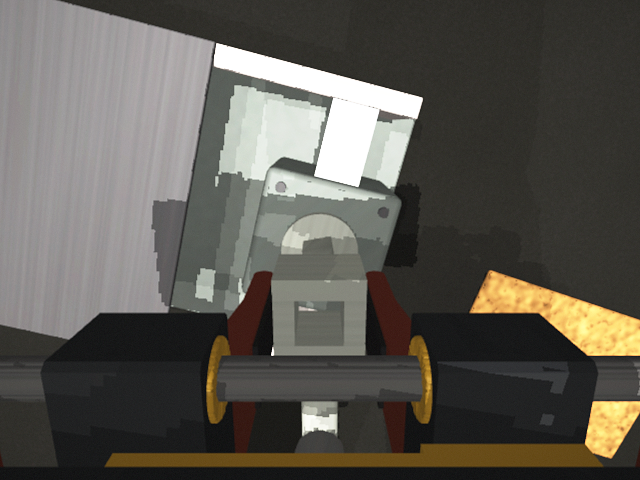

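```bash
python3 -m creep '[{"tx":-20,"ty":-50,"tz":0,"rx":0,"ry":0,"rz":-0.1,"fingers":255},{"tx":-35,"ty":-110,"tz":0,"rx":0,"ry":0,"rz":-0.2,"fingers":255},{"tx":-52,"ty":-165,"tz":-20,"rx":0,"ry":0,"rz":-0.327,"fingers":255},{"tx":-67.5,"ty":-210,"tz":-60,"rx":0,"ry":0,"rz":-0.327,"fingers":255},{"tx":-67.5,"ty":-225.5,"tz":-100,"rx":0,"ry":0,"rz":-0.327,"fingers":255},{"tx":-67.5,"ty":-225.5,"tz":-130,"rx":0,"ry":0,"rz":-0.327,"fingers":255},{"tx":-67.5,"ty":-225.5,"tz":-130,"rx":0,"ry":0,"rz":-0.327,"fingers":255}]'; python3 - <<'E'
from h import *
w=cam("wrist","w29"); o=ctrl.get_obs(); print(o["ee_pos"],o["orientation"],o["ft_force"],o["width"])
E
```

```text
t: 45.65
ee_pos: [498.8, -177.2, 35.8]
orientation: [-0.185, -2.126, 2.122]
ft_force: [-0.7, 0.4, -3.9]
width: 33.8
[ 500.19106649 -177.41353718   37.41255926] [-0.1882032  -2.12644291  2.1241377 ] [ 0.4181433   0.34447629 -3.92478885] 33.927576695715395
```

View pics/w29.png

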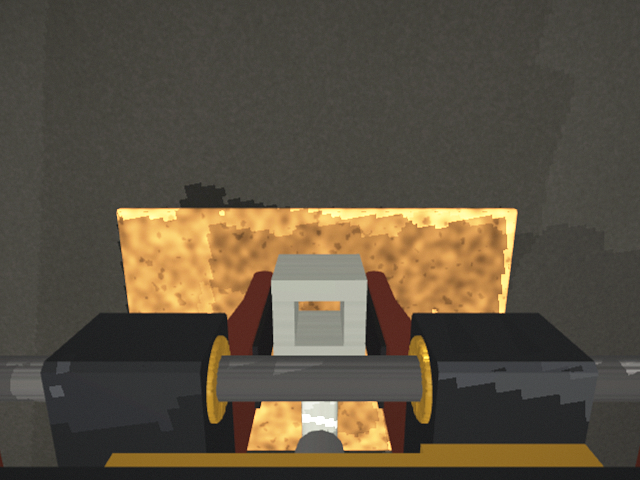

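```bash
python3 -m creep '[{"tx":0,"ty":0,"tz":-10,"rx":0,"ry":0,"rz":0,"fingers":255},{"tx":0,"ty":0,"tz":-16,"rx":0,"ry":0,"rz":0,"fingers":255},{"tx":0,"ty":0,"tz":-18.5,"rx":0,"ry":0,"rz":0,"fingers":255},{"tx":0,"ty":0,"tz":-18.5,"rx":0,"ry":0,"rz":0,"fingers":255}]'
```

```text
t: 46.2
ee_pos: [502.2, -177.9, 21.4]
orientation: [-0.193, -2.128, 2.128]
ft_force: [-1.9, 0.5, 6.4]
width: 34.0
```

Contact with the pad: the force went from −4 N to +6 N. I'll release, lift straight up and check.

```bash
python3 -m creep '[{"tx":0,"ty":0,"tz":0,"rx":0,"ry":0,"rz":0,"fingers":90},{"tx":0,"ty":0,"tz":0,"rx":0,"ry":0,"rz":0,"fingers":90},{"tx":0,"ty":0,"tz":0,"rx":0,"ry":0,"rz":0,"fingers":90},{"tx":0,"ty":0,"tz":40,"rx":0,"ry":0,"rz":0,"fingers":90},{"tx":0,"ty":0,"tz":100,"rx":0,"ry":0,"rz":0,"fingers":90},{"tx":0,"ty":0,"tz":160,"rx":0,"ry":0,"rz":0,"fingers":90},{"tx":-60,"ty":0,"tz":180,"rx":0,"ry":0,"rz":0,"fingers":90},{"tx":-60,"ty":0,"tz":180,"rx":0,"ry":0,"rz":0,"fingers":90},{"tx":-60,"ty":0,"tz":180,"rx":0,"ry":0,"rz":0,"fingers":90}]'; python3 - <<'E'
from h import *
w=cam("wrist","w30"); o=ctrl.get_obs(); print(o["ee_pos"],o["ft_force"],o["width"])
s=cam("scene","s30"); c=cam("top","t30")
E
```

```text
t: 47.32
ee_pos: [442.0, -178.1, 200.3]
orientation: [-0.194, -2.127, 2.127]
ft_force: [0.2, 0.3, 0.6]
width: 56.5
[ 442.29286333 -178.10465723  199.93649259] [-0.2865915  -0.16878994 -0.06645623] 56.803875840477815
```

View pics/w30.png

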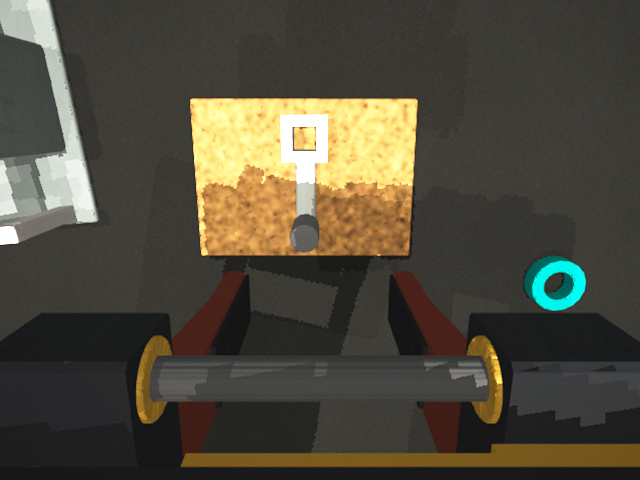

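View pics/s30.png

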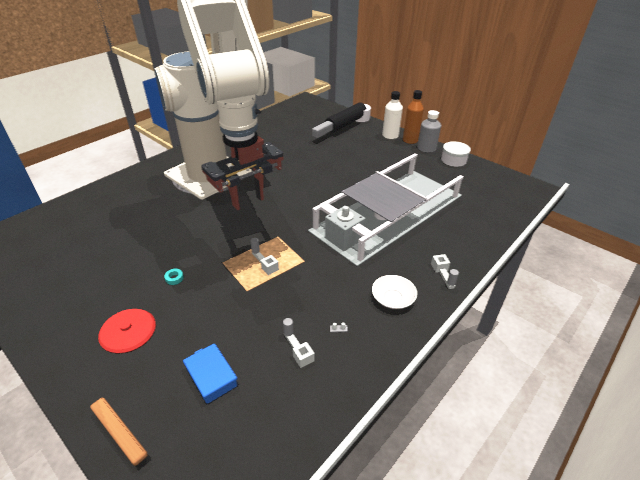

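View pics/t30.png

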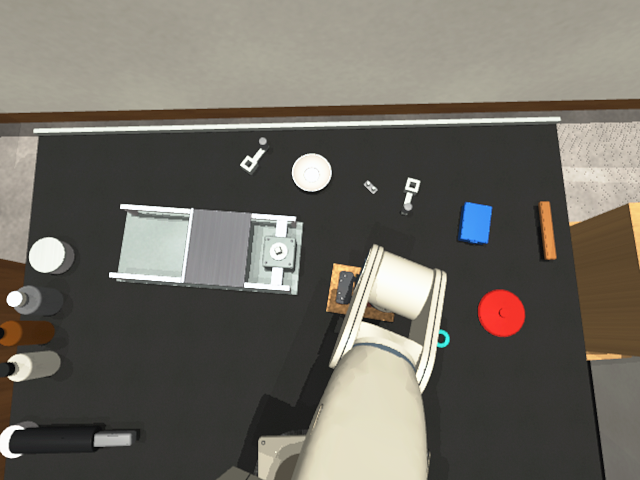

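```bash
python3 - <<'E'
from h import *
w=cam("wrist")
h=onz(w,(303.7,138.5),34); k=onz(w,(304.5,236.5),57); C=np.array([467.1,-171.5]); t=np.radians(-10.3); A=np.array([[np.cos(t),np.sin(t)],[-np.sin(t),np.cos(t)]])
print(A@(h[:2]-C),A@(k[:2]-C),np.hypot(*(h-k)[:2]))
print(ctrl.close_job())
E
```

```text
[34.98732488  0.06871762] [-33.13628014  -0.64676028] 68.12736212175135
the job is handed in; nothing more can be done
None
```

I finished the job and handed it in at about 47 s of the 210 s allowed. The hand-in gave no verdict.

**What I did**
- **Rings:** I put all four aluminium rings flat over the post and left the turquoise one alone. No ring was seen to shift, and I saw no grip slip.
- **Winding:** I pushed the crank from the cork pad onto the shaft until it bottomed out. I then wound it clockwise by the knob until it met the end stop.
- **Return:** I lifted the crank off and laid it back on its pad, knob up.

**Last checks**
- **Winder:** the shaft angle in the wrist view puts the winder at about 19.98 rad. The top view shows the cover within about 1 mm of centred over the post, and the force at the knob rose to about 8 N at the stop.
- **Crank on the pad:** the hub centre is at about (35, 0) mm and the knob at about (−33, −1) mm from the pad centre. The hub-to-knob distance came out as 68 mm against the true 70 mm, which fits the calibration error.
- **Bystanders:** none looks moved in the last pictures, compared by eye.
- **Gripper:** it is clear of everything.

**Not checked at the end:** the rings are hidden once the cover is shut. I last saw the full stack, flat on the post, just before winding began, and only part of it during winding.

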